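# Open the vent window two holes wider on its stay

### The job

The little top-hung vent window beside the bench is propped open on its stay; open it two holes wider. Lift the stay clear of its pin, push the window out with the stay, and ease the second hole along, on the side towards the wooden grip, down over the pin until the stay sits fully home. Never let the window fall shut, never force the stay against the pin, leave the cup, jar and awl where they are, and let go at the end.

Things in the scene. Friction and masses are not known exactly. Their poses are not given: they have to be found in the camera images.
- window: Fixed wooden frame of a low top-hung vent window at the robot's right, 580 mm wide, 413 mm high; position and yaw vary. Origin: on the work surface under its middle; +x points out through the window, -x into the room, y along it, z up. The sill board's top is 60 mm above the work surface; the sill reaches 90 mm into the room (to x = -90 mm).
- keeper: Steel plate 56 x 26 x 3 mm on the sill, with a round shoulder (17 mm across, top 6 mm above the sill) and on it an upright flat-ended brass pin, 8 mm in diameter, top 20 mm above the sill. Origin: on the sill's top, on the pin's axis; axes as the window's. A stay that is home rests on the shoulder. Its screws are short: over 30 N of the stay against it works them loose.
- sash (a joint): Opening of the green glazed sash (1 to 1.6 kg), rad: 0 shut; its bottom swings out as it grows. Hinge line: 372 mm above the work surface, 20 mm outside the window's origin. Its weight pulls it shut, pushing the stay into the room with 1 to 4 N; with the stay off the pin and let go it falls shut. Starts near 0.18; with the wanted hole on the pin it reads roughly 0.4.
- stay: Flat metal bar 20 mm wide, 5 mm thick, 265 mm long, lying nearly level across the sill, square to the window, its free end jutting into the room past the sill. Origin: its pivot on the sash's bottom rail, at mid-thickness (24 mm inward of and 304 mm below the hinge line when shut), where it swings up and down and a little sideways. It runs along its own -x into the room; z is up through it.
- stay_grip (a point): Centre of the wooden grip at the stay's free end, 246 mm from its pivot, some 66 mm above the work surface: 50 mm long (x), 24 wide (y), 17 high, free air round it; axes as the stay's. Five 10 mm holes, hand-drilled along the bar, lie about 47, 77, 107, 137, 167 mm from it, each up to 4 mm out: feel for them. The pin starts in the hole at about 137; wanted is that at about 77.
- cup_rim (a point): Centre of the mouth of a blue ceramic cup, 56 mm across and 62 mm tall, standing on the sill to one side of the stay. Not to be moved.
- jar: Small amber jar with a yellow cap, 48 mm across and 66 mm tall, standing on the sill to one side of the stay; origin at the middle of its foot. Not to be moved.
- awl: Eel awl with a dark wooden handle (90 mm long, 26 mm thick) and a steel spike, lying on the wooden cutting board; origin under the point where spike and handle meet. Not to be moved.

How it is judged:
By the outcome, as a careful person would: the job done as asked, in the order asked, and still so for the second after the job is handed in, with the robot touching nothing.
It also fails if it takes over 61 s, if anything falls off the work surface, if the arm or the gripper's body presses on something with over 40 N, if the wrist force passes 120 N, or if a joint passes its speed limit or range.

### The arm

A 6-joint arm with a two-finger parallel gripper is mounted at the origin on the work surface. World frame = base frame: x ahead of the robot, y to its left, z up, the work surface at z = 0. Lengths are in m, angles in rad, forces in N, time in s.
With the tool pointing down it reaches from about 0.35 to 0.775 m from the base axis. Payload 7.3 kg.
Tool frame: the origin (TCP) lies midway between the tips of the shut fingers; the grasp point (between the pads) lies 19 mm behind it (robot.grasp_offset is the z of the grasp point in the tool frame, in m); z points along the fingers, y is the direction in which the jaws open and shut (so a half turn about z gives the same grasp; the last joint's range is limited). The gripper opens to 92 mm and grips with 3 to 60 N. Pads are 19 mm wide; open, the fingers measure 130 mm over their backs; the gripper's body (75 mm by 190 mm) begins 47 mm behind the grasp point.
Start: joints at [1.017, 0.342, 1.524, -0, 1.275, -0.146], TCP at [0.208, 0.482, 0.189] pointing down, gripper open.
Joint ranges: [-2.53, 2.53], [-0.77, 2.02], [0.04, 2.7], [-1, 4.14], [0.28, 2.66], [-3.11, 3.11]. Speed limits (rad/s): [2.57, 2.57, 3.14, 3.14, 3.14, 3.14].

### API

Orientations are given as [roll, pitch, yaw] about the fixed x, y, z axes, in that order (R = Rz(yaw) Ry(pitch) Rx(roll)).
In Python, from cell import observe, imaging, workorder, robot gives the robot as it stands. The module is installed in compiled form; this text tells all that it offers.
- The arm moves only by the tool send_rows, never from a script. Its argument "series" is a list of rows, each a list of 7 numbers: the shift along the tool's x, y, z in m, then the turn, a rotation vector about the tool's x, y, z in rad, then the closure, from 0 (fully open) to 1 (shut). A call has 1 to 5 rows; each row shifts and turns the commanded pose from where the row before left it, along the tool's axes as they then stand; what a row does not reach is not made up. A row lasts 1/12 s, in which the tool goes at most 41.7 mm and 7.16 degrees, less where a joint would pass 70% of its speed; a pose out of reach is approached as far as the arm can. A call is refused whole if a number of a shift passes 0.0417 or a number of a turn 0.125, either way. A call with a gripper value outside its range is refused whole. The fingers move at their own pace and stop on an object; "newtons" is the grip in N (left out, the last holds). Time passes only in rows, so rows that do not move let the fingers close. It gives the time, the measured TCP pose, the force and the opening at its end, in the units of the state.
- observe(): the state, without advancing time (a new reading comes with each control period).
- imaging.read_camera(name): name is "scene" or "top" or "wrist"; returns a dict with "color" (384x512x3 uint8, red, green, blue), "range_z" (384x512 float32, m along the optical axis (not along the pixel's ray), 0 where there is no reading), "vfov" (degrees; the focal length in pixels is half the picture's height over the tangent of half this angle, whatever the lens; pixels are square), "cx", "cy" (the principal point, pixels), "dist_coeffs" ([k1, k2, p1, p2, k3] as OpenCV has them; the pictures are not rectified), "T" (4x4, takes a point from camera to world coordinates). Camera axes: x right, y down, z forward; pixel columns grow to the right and rows downward; lengths in m; the calibration is good to about 2 mm. A picture is of the moment at which its call begins.
- workorder.hand_in(): hands the job in, once; it reports no verdict.
The state is a dict: "time": time; "qpos": joint angles; "qvel": joint speeds; "joint_efforts": joint torques, N m; "tool_pos": TCP position; "tool_rot": TCP orientation; "contact_force": force on the tool from outside, world axes, zero at the start; "torque": the same for the moment, N m; "opening": finger opening in m.
Only numpy, scipy, OpenCV 4.12 (cv2) and the standard library are available. Lean on these libraries where they do the work, as an engineer would, in place of code of your own. Each camera call takes 0.05 s, during which the arm holds its last target.

## Working session

There is one attempt and no reset: what is moved stays moved. The work goes in short steps, Python scripts to look and compute and a tool call to move; the robot and the scene stay as the last step left them, time stands still between calls to the robot, and variables do not carry over. Pictures are saved under pics/ and viewed, and the job is handed in when it is done.

Besides the shell and the picture viewer there is one more tool, called after "Call:" by a JSON object that holds its "op" and its "data". send_rows: Moves the arm, as the interface text tells. Its arguments: {"type":"object","properties":{"series":{"type":"array","items":{"type":"array","items":{"type":"number"}}},"newtons":{"type":"number"}},"required":["series"]}

```bash
mkdir -p pics; cat > h.py <<'E'
import numpy as np, cv2
from cell import observe, imaging, workorder, robot
def cam(n):
    c=imaging.read_camera(n); return c
def f(c): return c["color"].shape[0]/2/np.tan(np.radians(c["vfov"])/2)
def cloud(c):
    h,w=c["range_z"].shape; F=f(c)
    K=np.array([[F,0,c["cx"]],[0,F,c["cy"]],[0,0,1.]])
    u,v=np.meshgrid(np.arange(w),np.arange(h))
    p=np.stack([u,v],-1).reshape(-1,1,2).astype(np.float64)
    n=cv2.undistortPoints(p,K,np.array(c["dist_coeffs"],float)).reshape(h,w,2)
    z=c["range_z"]; P=np.dstack([n[...,0]*z,n[...,1]*z,z])
    T=np.array(c["T"]); W=P@T[:3,:3].T+T[:3,3]; W[z<=0]=np.nan
    return W
def save(c,name,crop=None,s=1):
    im=c["color"][...,::-1]
    if crop: a,b,x,y=crop; im=im[b:y,a:x]
    im=cv2.resize(im,None,fx=s,fy=s,interpolation=cv2.INTER_CUBIC)
    cv2.imwrite("pics/"+name,im)
E
python3 - <<'E'
from h import *
s=observe(); print({k:np.round(v,3).tolist() for k,v in s.items()}); print(robot.grasp_offset)
for n in("scene","top","wrist"):
    c=cam(n); np.save(f"{n}0.npy",cloud(c)); save(c,n+"0.png"); print(n,np.round(c["T"],3).tolist(),c["vfov"])
E
```

```text
{'time': 0.0, 'qpos': [1.017, 0.343, 1.525, -0.0, 1.275, -0.146], 'qvel': [-0.0, -0.001, 0.001, -0.001, 0.0, 0.001], 'joint_efforts': [-0.001, -43.124, -24.422, 0.072, 0.056, -0.0], 'tool_pos': [0.208, 0.482, 0.189], 'tool_rot': [-3.14, -0.0, 2.734], 'contact_force': [0.104, 0.708, -0.327], 'torque': [0.038, -0.042, 0.0], 'opening': 0.092}
-0.0188
scene [[-0.717, 0.393, -0.576, 1.173], [0.698, 0.41, -0.588, 0.561], [0.005, -0.823, -0.568, 0.854], [0.0, 0.0, 0.0, 1.0]] 52.902844763545815
top [[-0.014, -0.985, 0.171, 0.358], [-0.999, 0.021, 0.039, -0.132], [-0.042, -0.171, -0.984, 1.09], [0.0, 0.0, 0.0, 1.0]] 56.94388299766492
wrist [[0.397, 0.88, 0.26, 0.138], [0.918, -0.38, -0.114, 0.512], [-0.002, 0.284, -0.959, 0.384], [0.0, 0.0, 0.0, 1.0]] 61.17852856710705
```

View pics/scene0.png

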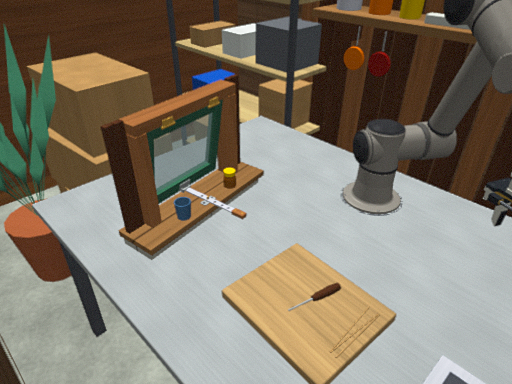

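View pics/top0.png

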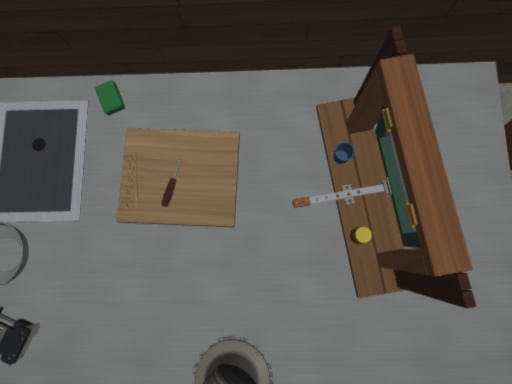

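The scene view shows the stay with its grip at (238,213). In the top view the grip is at (301,202), the keeper at about (348,194), the cup at (345,152) and the jar at (363,235). I'll measure these next.

```bash
python3 - <<'E'
from h import *
W=np.load("top0.npy"); S=np.load("scene0.npy")
for n,(u,v) in dict(grip=(301,202),gripR=(308,201),keep=(348,194),bar1=(330,196),bar2=(370,190),pivot=(386,187),cup=(345,152),jar=(363,235),sillA=(325,105),sillB=(362,290)).items(): print(n,np.round(W[v,u],4))
for n,(u,v) in dict(grip=(238,213),jar=(230,170),cup=(183,201)).items(): print('s',n,np.round(S[v,u],4))
# sill inner edge: points z~0.06
m=(abs(W[...,2]-0.06)<0.006)&(W[...,1]<-0.15)
E
python3 - <<'E'
import sys; sys.path.insert(0,'.')
import os; os.chdir('.')
from h import *
c=cam("top"); save(c,"top1.png",(270,80,430,310),3.4/1.3); W=cloud(c)
hsv=cv2.cvtColor(c["color"],cv2.COLOR_RGB2HSV)
# bar: bright gray pixels at z .06-.09
m=(W[...,2]>0.06)&(W[...,2]<0.085)&(W[...,1]<-0.2)
P=W[m]; h=hsv[m]; 
bar=P[(h[:,1]<60)&(h[:,2]>120)]; print(len(bar),bar.min(0),bar.max(0))
mu=bar.mean(0); u,s,vt=np.linalg.svd(bar-mu); print(mu,vt[0],s, np.degrees(np.arctan2(vt[0][1],vt[0][0])))
# sill edge
m=(abs(W[...,2]-0.06)<0.008)&(W[...,1]<-0.15)&(hsv[...,1]>70)
Q=W[m]; print(len(Q)); 
uu=np.array([vt[0][0],vt[0][1]]);
if uu[1]>0: uu=-uu
uu/=np.linalg.norm(uu)
# orange grip
g=P[(h[:,1]>120)]; 
a=g[:,:2]@uu; mb=mu[:2]@uu; 
q=P[:,:2]@uu
lat=np.array([-uu[1],uu[0]]); off=abs((P[:,:2]-mu[:2])@lat)<0.015
G=P[off&(h[:,1]>110)&(q<mb-0.05)]; print('grip',len(G),G.mean(0),G.min(0),G.max(0),np.ptp(G[:,:2]@uu))
E
```

```text
grip [ 0.4931 -0.2078  0.0765]
gripR [ 0.4956 -0.228   0.0763]
keep [ 0.5146 -0.344   0.0701]
bar1 [ 0.51   -0.2924  0.0692]
bar2 [ 0.5251 -0.4074  0.0696]
pivot [ 0.5323 -0.4523  0.073 ]
cup [ 0.6414 -0.3434  0.0646]
jar [ 0.3947 -0.366   0.1249]
sillA [ 0.7925 -0.2919  0.0594]
sillB [ 0.2459 -0.3693  0.0592]
s grip [ 0.5025 -0.2022  0.0745]
s jar [ 0.3961 -0.3614  0.1265]
s cup [ 0.6174 -0.3448  0.1068]
495 [ 0.48960484 -0.44431797  0.06014154] [ 0.54292919 -0.23126986  0.08221065]
[ 0.51569962 -0.33934345  0.07020645] [-1.58523189e-01  9.87355215e-01 -2.79412822e-04] [1.36814849 0.15354346 0.05702821] 99.12118757043393
7860
grip 69 [ 0.49426513 -0.21482077  0.07664371] [ 0.48425409 -0.22813993  0.07307776] [ 0.50470624 -0.20165355  0.08113196] 0.028688700786520915
```

View pics/top1.png

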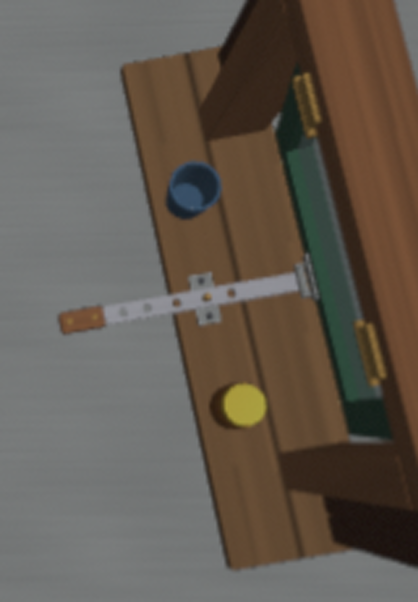

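```bash
cat > pl.py <<'E'
from h import *
from scipy.spatial.transform import Rotation as R, Slerp
def cur():
    s=observe(); return np.array(s["tool_pos"]),R.from_euler("xyz",s["tool_rot"])
def rows(p0,r0,p1,r1,n,clo):
    # n equal rows: constant body-frame twist approximated per-row
    sl=Slerp([0,1],R.concatenate([r0,r1])); out=[]
    p=p0.copy(); r=r0
    for i in range(1,n+1):
        t=p0+(p1-p0)*i/n; rt=sl(i/n)
        d=r.inv().apply(t-p); w=(r.inv()*rt).as_rotvec()
        d=np.round(d,4); w=np.round(w,4)
        out.append(d.tolist()+w.tolist()+[clo]); 
        p=p+r.apply(d); r=r*R.from_rotvec(w)
    return out,p,r
def show(o):
    for i in range(0,len(o),5): print(str(o[i:i+5]).replace(" ",""))
E
python3 - <<'E'
from pl import *
p,r=cur()
rt=R.from_euler("xyz",[np.pi,0,1.7297])
o,p,r=rows(p,r,np.array([.40,.12,.22]),rt,11,0)
o2,p,r=rows(p,r,np.array([.47,-.17,.22]),rt,9,0)
show(o+o2)
E
```

```text
[[-0.0291,-0.0233,-0.0028,-0.0001,0.0,0.0913,0],[-0.031,-0.0205,-0.0028,-0.0001,0.0001,0.0913,0],[-0.0328,-0.0176,-0.0028,-0.0,-0.0,0.0913,0],[-0.0343,-0.0145,-0.0028,-0.0001,0.0,0.0912,0],[-0.0354,-0.0114,-0.0029,-0.0001,0.0001,0.0913,0]]
[[-0.0364,-0.0081,-0.0028,-0.0001,0.0,0.0913,0],[-0.0369,-0.0047,-0.0028,-0.0001,0.0,0.0913,0],[-0.0372,-0.0014,-0.0028,-0.0,0.0001,0.0913,0],[-0.0372,0.0021,-0.0029,-0.0001,0.0,0.0913,0],[-0.0368,0.0054,-0.0028,-0.0001,0.0001,0.0912,0]]
[[-0.0362,0.0088,-0.0028,-0.0001,-0.0,0.0913,0],[-0.033,0.0026,-0.0,0.0,-0.0,0.0,0],[-0.0331,0.0026,-0.0,0.0,-0.0,0.0,0],[-0.033,0.0025,-0.0,0.0,-0.0,0.0,0],[-0.0331,0.0026,-0.0,0.0,-0.0,0.0,0]]
[[-0.033,0.0026,-0.0,0.0,-0.0,0.0,0],[-0.0331,0.0026,-0.0,0.0,-0.0,0.0,0],[-0.033,0.0025,-0.0,0.0,-0.0,0.0,0],[-0.0331,0.0026,-0.0,0.0,-0.0,0.0,0],[-0.033,0.0026,-0.0,0.0,-0.0,0.0,0]]
```

Call:
{"op": "send_rows", "data": {"series": [[-0.029,-0.023,-0.003,0,0,0.091,0],[-0.031,-0.0205,-0.003,0,0,0.091,0],[-0.033,-0.0175,-0.003,0,0,0.091,0],[-0.034,-0.0145,-0.003,0,0,0.091,0],[-0.0355,-0.0115,-0.003,0,0,0.091,0]]}}

```text
time: 0.62
tool_pos: [0.2958, 0.3164, 0.2044]
tool_rot: [-3.142, 0.0, 2.275]
contact_force: [1.9, -0.1, 0.6]
opening: 0.092
```

Call:
{"op": "send_rows", "data": {"series": [[-0.0365,-0.008,-0.003,0,0,0.091,0],[-0.037,-0.0045,-0.003,0,0,0.091,0],[-0.037,-0.0015,-0.003,0,0,0.091,0],[-0.037,0.002,-0.003,0,0,0.091,0],[-0.037,0.0055,-0.003,0,0,0.091,0]]}}

```text
time: 1.03
tool_pos: [0.3836, 0.1521, 0.2196]
tool_rot: [3.141, -0.0, 1.819]
contact_force: [0.4, 0.3, -0.0]
opening: 0.0919
```

Call:
{"op": "send_rows", "data": {"series": [[-0.036,0.009,-0.003,0,0,0.091,0],[-0.033,0.0026,0,0,0,0,0],[-0.033,0.0026,0,0,0,0,0],[-0.033,0.0026,0,0,0,0,0],[-0.033,0.0026,0,0,0,0,0]]}}

```text
time: 1.45
tool_pos: [0.4325, -0.0091, 0.2223]
tool_rot: [3.142, -0.0, 1.733]
contact_force: [1.0, 0.4, -0.1]
opening: 0.0915
```

Call:
{"op": "send_rows", "data": {"series": [[-0.033,0.0026,0,0,0,0,0],[-0.033,0.0026,0,0,0,0,0],[-0.033,0.0026,0,0,0,0,0],[-0.033,0.0026,0,0,0,0,0],[-0.033,0.0026,0,0,0,0,0]]}}

```text
time: 1.87
tool_pos: [0.4719, -0.1698, 0.2222]
tool_rot: [-3.142, -0.0, 1.733]
contact_force: [0.4, 0.3, -0.0]
opening: 0.0918
```

```bash
python3 - <<'E'
from pl import *
print({k:np.round(v,3).tolist() for k,v in observe().items() if k in("time","tool_pos","tool_rot","contact_force","qpos")})
c=cam("wrist"); save(c,"w1.png",None,1.5); np.save("w1.npy",cloud(c)); np.save("w1c.npy",c["color"])
E
```

```text
{'time': 1.867, 'qpos': [-0.498, 0.274, 1.529, 0.0, 1.339, -0.66], 'tool_pos': [0.472, -0.17, 0.222], 'tool_rot': [-3.142, -0.0, 1.733], 'contact_force': [0.436, 0.342, -0.011]}
```

View pics/w1.png

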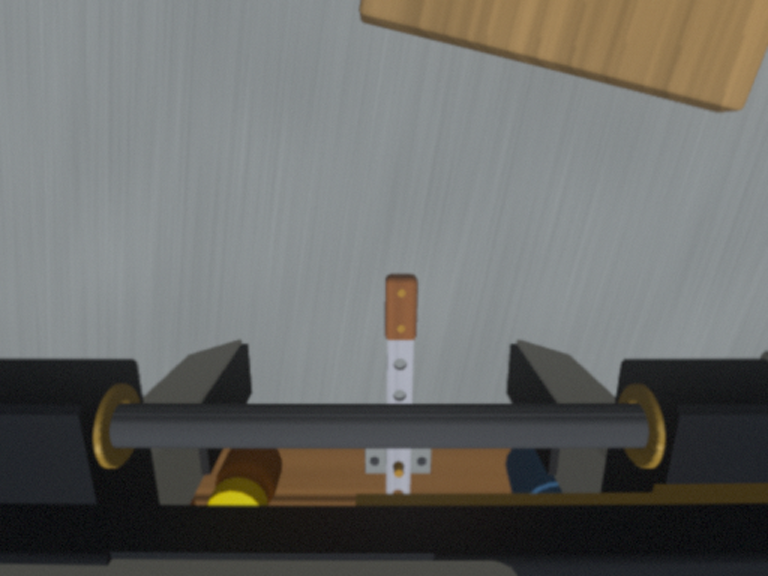

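The wrist picture shows the grip at (401,307), hole 1 at (399,364), hole 2 (the wanted one) at (399,395) and the pin at (399,467), all in 1.5x pixels. The jar is at (238,490) and the cup at (535,485).

```bash
python3 - <<'E'
from pl import *
W=np.load("w1.npy"); C=np.load("w1c.npy"); hsv=cv2.cvtColor(C,cv2.COLOR_RGB2HSV)
def at(u,v):
    u/=1.5;v/=1.5; u=int(round(u));v=int(round(v)); return np.nanmedian(W[v-1:v+2,u-1:u+2].reshape(-1,3),0)
for n,q in dict(gtop=(401,282),gbot=(401,333),gmid=(401,307),h1=(399,364),h2=(399,395),pin=(399,467),kL=(375,460),kR=(421,460),barA=(399,350),barB=(399,380)).items(): print(n,np.round(at(*q),4))
m=(W[...,2]>.068)&(W[...,2]<.085)&(W[...,1]>-.26)&(hsv[...,1]>100)&(np.indices(W.shape[:2])[1]>240)&(np.indices(W.shape[:2])[1]<290)
G=W[m]; print(len(G),G.mean(0),G.min(0),G.max(0))
m=(W[...,2]>.06)&(W[...,2]<.08)&(hsv[...,1]<60)&(np.indices(W.shape[:2])[1]>250)&(np.indices(W.shape[:2])[1]<282)&(np.indices(W.shape[:2])[0]<270)
B=W[m]; mu=B.mean(0); vt=np.linalg.svd(B-mu)[2]; print(len(B),mu,vt[0],np.degrees(np.arctan2(vt[0][1],vt[0][0])))
uu=np.array([.1585,-.9874]);print(G[:,:2].mean(0)@uu,np.min(G[:,:2]@uu),np.max(G[:,:2]@uu))
# sill edge direction
m=(abs(W[...,2]-.06)<.004)&(hsv[...,1]>80); Q=W[m]; print(len(Q)); 
T=np.load("top0.npy"); 
m=(abs(T[...,2]-.06)<.006)&(T[...,1]<-.2); 
E=[]
for v in range(100,295,4):
    k=np.where(m[v,310:400])[0]
    if len(k)>5: E.append(T[v,310+k[0]+0,:2])
E=np.array(E); 
for _ in range(3):
    a=np.polyfit(E[:,0],E[:,1],1); e=abs(np.polyval(a,E[:,0])-E[:,1]); E=E[e<max(.003,np.median(e)*2)]
print('edge',a,len(E),np.degrees(np.arctan(a[0])))
E
```

```text
gtop [ 0.4916 -0.1874  0.0762]
gbot [ 0.4983 -0.2264  0.0768]
gmid [ 0.4948 -0.2065  0.0765]
h1 [ 5.111e-01 -2.877e-01 -2.000e-04]
h2 [ 5.165e-01 -3.184e-01 -3.000e-04]
pin [ 0.5175 -0.3428  0.0761]
kL [ 0.4986 -0.349   0.0647]
kR [ 0.5373 -0.3424  0.0643]
barA [ 0.5001 -0.242   0.0714]
barB [ 0.5044 -0.2671  0.0707]
779 [ 0.49494858 -0.20667826  0.07632314] [ 0.48151512 -0.23225978  0.07180375] [ 0.50864476 -0.18330597  0.07884671]
714 [ 0.50323563 -0.25535015  0.07059575] [ 0.12052402 -0.99270672  0.00270712] -83.07762848948782
0.28252346181932086 0.25973363541971317 0.3070354924180015
4405
edge [ 0.15673533 -0.39206198] 38 8.907801719283544
```

```bash
python3 - <<'E'
from pl import *
c=cam("wrist"); F=f(c);K=np.array([[F,0,c["cx"]],[0,F,c["cy"]],[0,0,1.]]);T=np.array(c["T"])
g=cv2.cvtColor(c["color"],cv2.COLOR_RGB2GRAY)
def ray(u,v,z):
    n=cv2.undistortPoints(np.array([[[u,v]]],float),K,np.array(c["dist_coeffs"],float)).ravel()
    d=T[:3,:3]@np.array([n[0],n[1],1]); return T[:3,3]+d*(z-T[2,3])/d[2]
save(c,"w2.png",(235,170,300,345),3.4)
uu=np.array([.158,-.9874])
ref=np.array([.4948,-.2067])
for n,u,v,z in [("g0",401,275,.0745),("g1",401,339,.0745),("h1",399.5,364.5,.071),("h2",399.5,395,.071),("pin",398.5,467,.080)]:
    p=ray((u+.5)/1.5-.5,(v+.5)/1.5-.5,z); print(n,np.round(p,4),round((p[:2]-ref)@uu,4))
E
```

```text
g0 [ 0.4923 -0.1884  0.0745] -0.0184
g1 [ 0.5009 -0.2379  0.0745] 0.0318
h1 [ 0.5038 -0.2606  0.071 ] 0.0547
h2 [ 0.5084 -0.2868  0.071 ] 0.0812
pin [ 0.5175 -0.3467  0.08  ] 0.1419
```

View pics/w2.png

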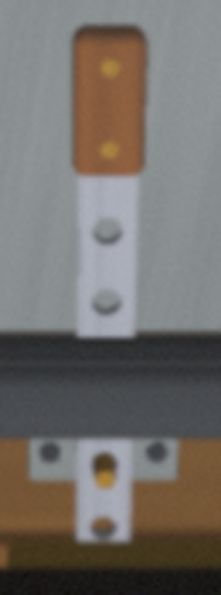

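```bash
python3 - <<'E'
from pl import *
s=observe(); print(np.round(s["tool_pos"],4),np.round(s["tool_rot"],4),s["time"])
c=cam("wrist"); F=f(c);K=np.array([[F,0,c["cx"]],[0,F,c["cy"]],[0,0,1.]]);T=np.array(c["T"])
save(c,"w3.png",(235,170,300,345),3.4)
def ray(u,v,z):
    n=cv2.undistortPoints(np.array([[[u,v]]],float),K,np.array(c["dist_coeffs"],float)).ravel()
    d=T[:3,:3]@np.array([n[0],n[1],1]); return T[:3,3]+d*(z-T[2,3])/d[2]
uu=np.array([.158,-.9874])
ref=np.array([.4948,-.2067])
for n,u,v,z in [("g0",110,27,.0745),("g1",110,175,.0745),("h1",107,231,.071),("h2",107,301,.071),("pin",106,480,.080),("h4",104,467,.071),("h5",102,527,.071)]:
    p=ray(235+(u+.5)/3.4-.5,170+(v+.5)/3.4-.5,z); print(n,np.round(p,4),round((p[:2]-ref)@uu,4))
W=cloud(c);hsv=cv2.cvtColor(c["color"],cv2.COLOR_RGB2HSV);I=np.indices(W.shape[:2])
m=(W[...,2]>.068)&(W[...,2]<.085)&(W[...,1]>-.26)&(hsv[...,1]>100)&(I[1]>240)&(I[1]<290)
G=W[m]; print(len(G),G.mean(0)); q=(G[:,:2]-ref)@uu; print(np.percentile(q,[1,99]))
E
```

```text
[ 0.4725 -0.1722  0.2216] [-3.1412e+00  1.0000e-03  1.7285e+00] 1.9667
g0 [ 0.4901 -0.1789  0.0745] -0.0282
g1 [ 0.4987 -0.2288  0.0745] 0.0224
h1 [ 0.5015 -0.2505  0.071 ] 0.0443
h2 [ 0.506  -0.2767  0.071 ] 0.0709
pin [ 0.5166 -0.3424  0.08  ] 0.1374
h4 [ 0.5164 -0.3435  0.071 ] 0.1385
h5 [ 0.5201 -0.3696  0.071 ] 0.1648
783 [ 0.49493372 -0.20679686  0.07628933]
[-0.0221301   0.02417595]
```

Call:
{"op": "send_rows", "data": {"series": [[-0.0125,0.0055,0.025,0,0,0,0.2],[-0.0125,0.0055,0.03,0,0,0,0.2],[-0.0125,0.0055,0.03,0,0,0,0.2],[0,0,0.03,0,0,0,0.2],[0,0,0.03,0,0,0,0.2]]}}

```text
time: 2.43
tool_pos: [0.4943, -0.2015, 0.0761]
tool_rot: [3.141, -0.0, 1.733]
contact_force: [0.6, 0.4, -0.1]
opening: 0.074
```

Call:
{"op": "send_rows", "data": {"series": [[0,0,0.015,0,0,0,0.2],[0,0,0.0125,0,0,0,0.2],[0,0,0,0,0,0,0.2]]}}

```text
time: 2.68
tool_pos: [0.4924, -0.2001, 0.0473]
tool_rot: [-3.137, -0.004, 1.734]
contact_force: [-0.5, -0.4, -0.4]
opening: 0.074
```

```bash
python3 - <<'E'
from pl import *
s=observe(); print(np.round(s["tool_pos"],4),np.round(s["tool_rot"],4),s["time"],s["contact_force"])
for n in("scene","wrist"):
    c=cam(n); save(c,n+"3.png",None if n=="wrist" else (140,130,300,280),1.5 if n=="wrist" else 4)
E
```

```text
[ 0.4924 -0.2001  0.0473] [-3.1373 -0.0041  1.7338] 2.6833 [-0.46668102 -0.38763504 -0.3658747 ]
```

View pics/scene3.png

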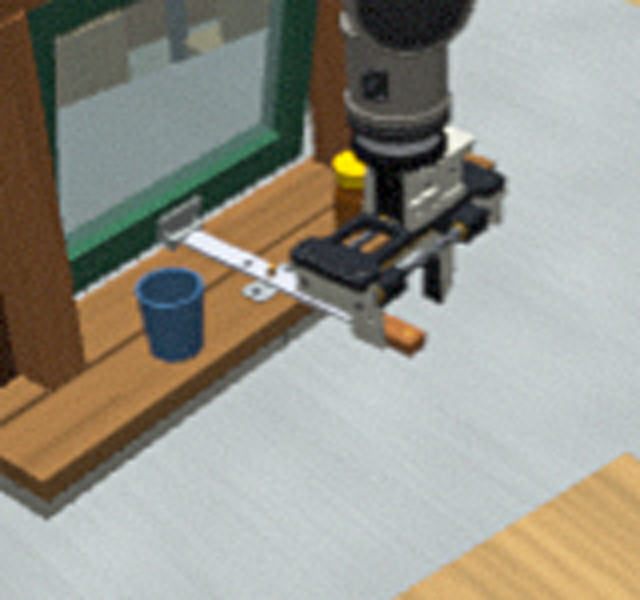

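View pics/wrist3.png

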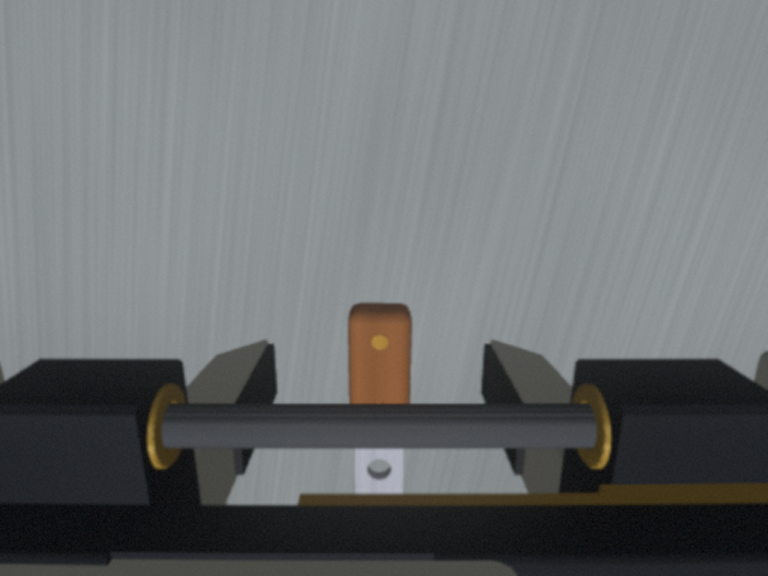

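Call:
{"op": "send_rows", "data": {"series": [[0,0,0,0,0,0,0.2],[0,0,0,0,0,0,0.2]]}}

```text
time: 2.95
tool_pos: [0.4951, -0.2025, 0.0511]
tool_rot: [3.14, 0.001, 1.733]
contact_force: [-0.6, -0.0, 0.2]
opening: 0.0737
```

Call:
{"op": "send_rows", "data": {"series": [[-0.003,0,0.001,0,0,0,0.5],[0,0,0,0,0,0,1],[0,0,0,0,0,0,1],[0,0,0,0,0,0,1],[0,0,0,0,0,0,1]], "newtons": 25}}

```text
time: 3.37
tool_pos: [0.4948, -0.2055, 0.0489]
tool_rot: [3.141, -0.0, 1.733]
contact_force: [-0.2, 0.6, 0.8]
opening: 0.0447
```

Call:
{"op": "send_rows", "data": {"series": [[0,0,0,0,0,0,1],[0,0,0,0,0,0,1],[0,0,0,0,0,0,1]]}}

```text
time: 3.62
tool_pos: [0.4948, -0.2054, 0.0488]
tool_rot: [3.142, -0.0, 1.733]
contact_force: [-0.0, -0.1, -0.3]
opening: 0.0245
```

```bash
python3 - <<'E'
from pl import *
for i in range(3):
    c=cam("top")
    s=observe(); print(np.round(s["tool_pos"],4),np.round(s["tool_rot"],4),s["time"],np.round(s["contact_force"],2),np.round(s["torque"],3),s["opening"])
E
```

```text
[ 0.4948 -0.2054  0.0488] [ 3.1416e+00 -1.0000e-04  1.7328e+00] 3.6667 [-0.97 -0.1  -0.29] [-0.077  0.042 -0.009] 0.02054092037701781
[ 0.4948 -0.2054  0.0488] [-3.1416e+00 -1.0000e-04  1.7328e+00] 3.7167 [ 0.43 -0.84  0.28] [-0.077  0.052  0.019] 0.017127167030846734
[ 0.4948 -0.2054  0.0488] [ 3.1416e+00 -1.0000e-04  1.7328e+00] 3.7667 [-0.08  0.24 -0.82] [-0.063  0.013  0.018] 0.0128208312090034
```

```bash
python3 - <<'E'
from pl import *
for n in("scene","wrist"):
    c=cam(n); save(c,n+"4.png",None if n=="wrist" else (180,150,280,240),1.5 if n=="wrist" else 6)
s=observe(); print(np.round(s["contact_force"],2),s["opening"])
E
```

```text
[ 0.43  0.06 -0.08] 0.004369806335394845
```

View pics/scene4.png

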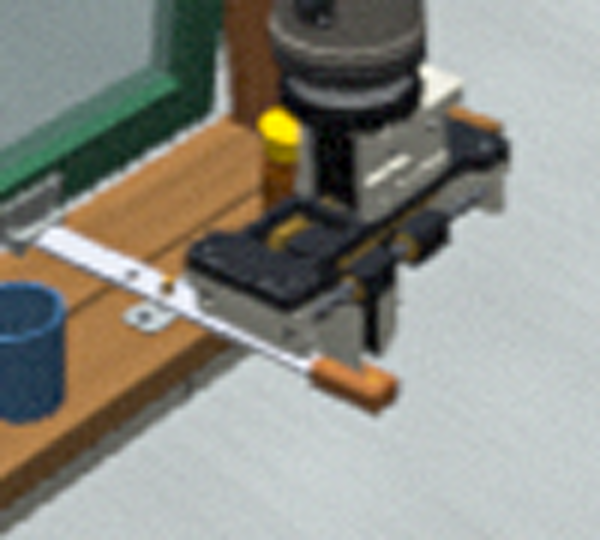

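View pics/wrist4.png

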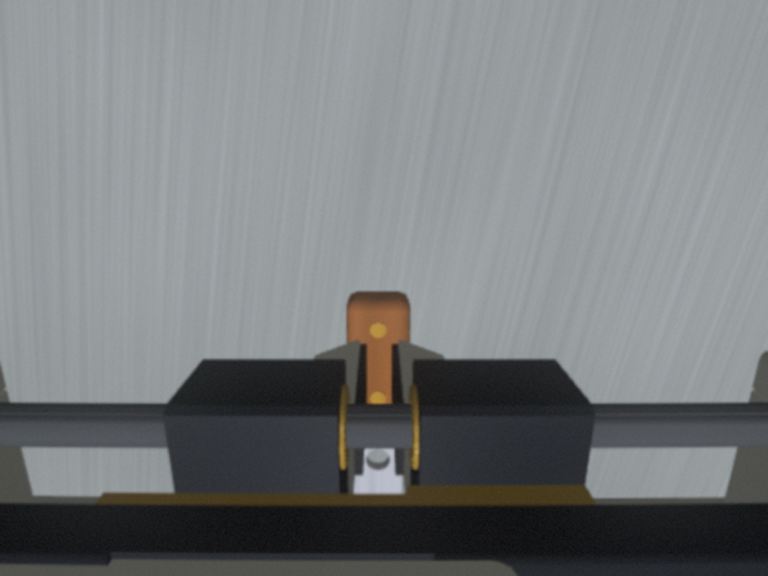

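The jaws shut without gripping, and the pads look as if they are above the grip at scene (230,209). I'll measure where the fingertips really are.

```bash
python3 - <<'E'
from pl import *
c=cam("scene"); W=cloud(c); hsv=cv2.cvtColor(c["color"],cv2.COLOR_RGB2HSV)
for v in range(196,222,2):
    print(v,[ (u,)+tuple(np.round(W[v,u],3)) for u in (234,238,242)], hsv[v,238])
s=observe(); print(np.round(s["tool_pos"],4),np.round(s["qpos"],4),s["opening"])
c=cam("top"); W=cloud(c); save(c,"top4.png",(270,150,400,250),6)
c=cam("wrist"); W=cloud(c)
for (u,v) in [(355,370),(405,370),(350,355),(410,355),(378,370),(378,315),(440,357),(335,357)]: print((u,v),np.round(W[int(v/1.5),int(u/1.5)],4))
E
```

```text
196 [(234, np.float64(0.526), np.float64(-0.192), np.float64(0.16)), (238, np.float64(0.526), np.float64(-0.174), np.float64(0.169)), (242, np.float64(0.516), np.float64(-0.167), np.float64(0.168))] [ 20  80 105]
198 [(234, np.float64(0.528), np.float64(-0.191), np.float64(0.153)), (238, np.float64(0.53), np.float64(-0.169), np.float64(0.165)), (242, np.float64(0.518), np.float64(-0.164), np.float64(0.162))] [110  31  73]
200 [(234, np.float64(0.549), np.float64(-0.166), np.float64(0.169)), (238, np.float64(0.512), np.float64(-0.19), np.float64(0.139)), (242, np.float64(0.488), np.float64(-0.198), np.float64(0.122))] [ 33  24 106]
202 [(234, np.float64(0.516), np.float64(-0.205), np.float64(0.124)), (238, np.float64(0.509), np.float64(-0.193), np.float64(0.128)), (242, np.float64(0.492), np.float64(-0.194), np.float64(0.118))] [ 30  18 114]
204 [(234, np.float64(0.516), np.float64(-0.205), np.float64(0.116)), (238, np.float64(0.513), np.float64(-0.189), np.float64(0.124)), (242, np.float64(0.489), np.float64(-0.197), np.float64(0.108))] [ 33  25 111]
206 [(234, np.float64(0.518), np.
[... 1407 characters left out ...]
), np.float64(-0.183), np.float64(0.064))] [ 95  13 209]
220 [(234, np.float64(0.474), np.float64(-0.257), np.float64(-0.002)), (238, np.float64(0.463), np.float64(-0.248), np.float64(-0.003)), (242, np.float64(0.455), np.float64(-0.236), np.float64(-0.001))] [ 93  13 201]
[ 0.4948 -0.2054  0.0488] [-5.3670e-01  5.1460e-01  1.6793e+00  1.0000e-04  9.4770e-01 -6.9870e-01] 0.0016991180675171979
(355, 370) [ 0.4848 -0.1708  0.1608]
(405, 370) [ 0.494  -0.1685  0.1624]
(350, 355) [ 0.4841 -0.1961  0.0989]
(410, 355) [ 0.5034 -0.1933  0.0981]
(378, 370) [ 0.4958 -0.2104  0.0771]
(378, 315) [ 0.4924 -0.1895  0.0759]
(440, 357) [ 5.339e-01 -2.352e-01 -4.000e-04]
(335, 357) [ 0.4795 -0.1971  0.1006]
```

View pics/top4.png

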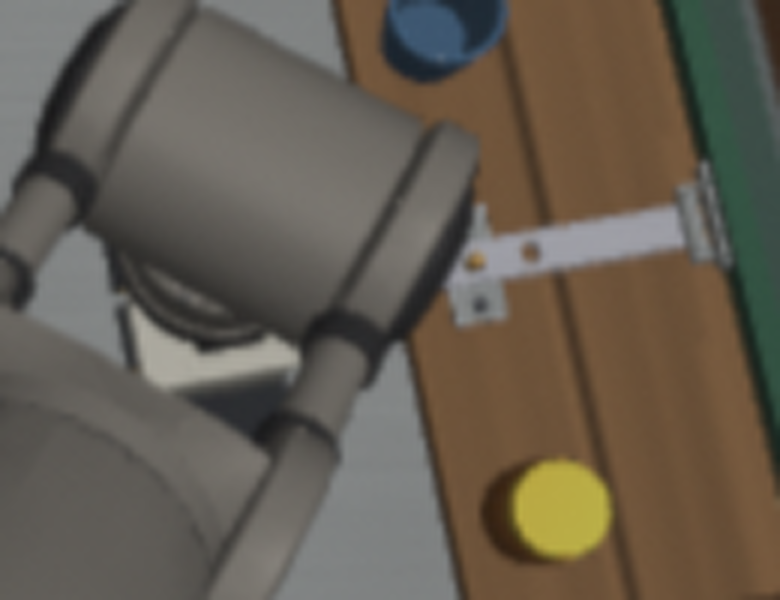

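```bash
python3 - <<'E'
from pl import *
c=cam("scene"); W=cloud(c)
p,r=cur()
X=r.inv().apply((W-p).reshape(-1,3)).reshape(W.shape)
m=(abs(X[...,0])<.05)&(abs(X[...,1])<.11)&(X[...,2]>-.2)&(W[...,2]>.08)&(W[...,1]>-.3)
# lowest z of finger region and body region in tool frame (z toward tip)
Z=X[m]
fing=Z[abs(Z[:,1])<.035]; body=Z[(abs(Z[:,1])>.05)]
for nm,q in(("fing",fing),("body",body)): print(nm,len(q),np.percentile(q[:,2],[50,90,97,99,100]))
c=cam("wrist"); W=cloud(c); X=r.inv().apply((W-p).reshape(-1,3)).reshape(W.shape)
m=(abs(X[...,0])<.05)&(abs(X[...,1])<.11)&(W[...,2]>.082); Z=X[m]
fing=Z[abs(Z[:,1])<.035]; body=Z[(abs(Z[:,1])>.05)]
for nm,q in(("fing",fing),("body",body)): print(nm,len(q),np.percentile(q[:,2],[50,90,97,99,100]))
E
```

```text
fing 679 [-0.13949834 -0.06830665 -0.0524704  -0.0445678  -0.03469175]
body 519 [-0.13847453 -0.11053123 -0.10452767 -0.10278395 -0.10031877]
fing 40515 [-0.12726047 -0.11661828 -0.08428226 -0.04961116 -0.03615136]
body 7321 [-0.11931394 -0.10575219 -0.10411493 -0.10347465 -0.10243983]
```

Both cameras put the fingertips about 36 mm above the reported TCP. The body is at -0.1025 in the reported frame, which is still 66 mm behind the tips as specified. So the reported TCP lies about 36 mm beyond the real tips, and I'll plan with the grasp point at z = -0.055 in the reported frame. Next I'll open, go 36 mm lower and regrasp.

Call:
{"op": "send_rows", "data": {"series": [[0,0,0,0,0,0,0.3],[0,0,0,0,0,0,0.3],[0,0,0,0,0,0,0.3],[0,0,0,0,0,0,0.3],[0,0,0,0,0,0,0.3]]}}

```text
time: 4.53
tool_pos: [0.4948, -0.2054, 0.0488]
tool_rot: [3.142, -0.0, 1.733]
contact_force: [0.1, 0.3, -0.1]
opening: 0.0293
```

Call:
{"op": "send_rows", "data": {"series": [[0,0,0,0,0,0,0.3],[0,0,0,0,0,0,0.3],[0,0,0,0,0,0,0.3]]}}

```text
time: 4.78
tool_pos: [0.4948, -0.2054, 0.0488]
tool_rot: [3.142, -0.0, 1.733]
contact_force: [0.4, 0.7, 0.0]
opening: 0.0491
```

Call:
{"op": "send_rows", "data": {"series": [[0,0,0,0,0,0,0.3],[0,0,0.01,0,0,0,0.3],[0,0,0.013,0,0,0,0.3],[0,0,0.01,0,0,0,0.3],[0,0,0.003,0,0,0,0.3]]}}

```text
time: 5.2
tool_pos: [0.4936, -0.2047, 0.0107]
tool_rot: [-3.139, -0.002, 1.733]
contact_force: [-0.3, -0.8, -0.3]
opening: 0.0642
```

Call:
{"op": "send_rows", "data": {"series": [[0,0,0,0,0,0,0.3],[0,0,0,0,0,0,0.3]]}}

```text
time: 5.37
tool_pos: [0.4948, -0.2054, 0.0126]
tool_rot: [-3.141, -0.0, 1.733]
contact_force: [0.1, 0.1, -0.9]
opening: 0.0642
```

```bash
python3 - <<'E'
from pl import *
for n in("scene","wrist"):
    c=cam(n); save(c,n+"5.png",None if n=="wrist" else (180,150,280,240),1.5 if n=="wrist" else 6)
s=observe(); print(np.round(s["contact_force"],2),s["opening"],s["tool_pos"])
E
```

```text
[ 0.41 -0.33 -0.75] 0.06406835109428598 [ 0.49515402 -0.20562768  0.01321013]
```

View pics/scene5.png

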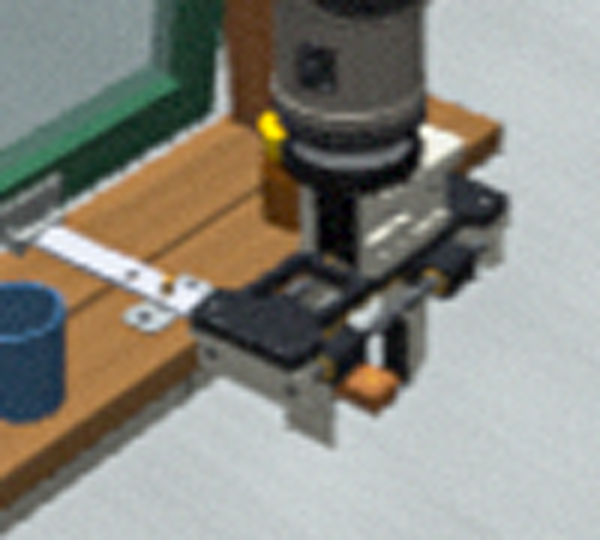

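View pics/wrist5.png

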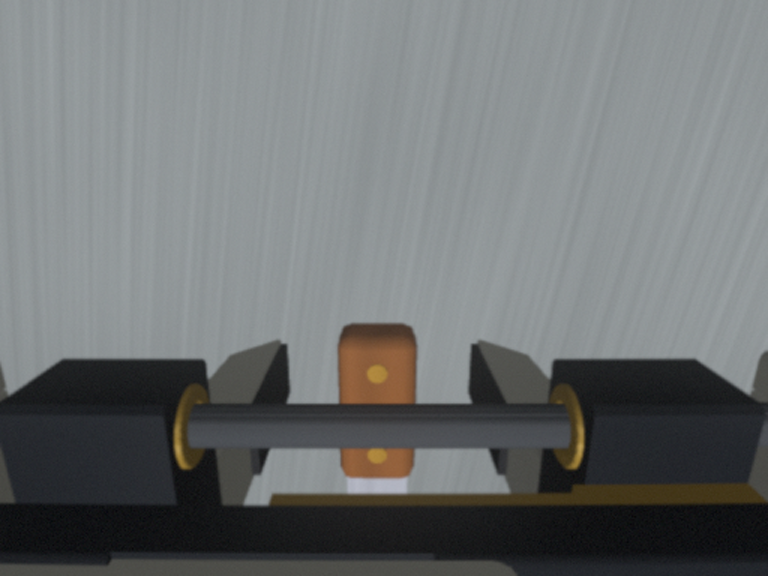

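Now the fingers straddle the grip, centred at (377,400). I'll close on it.

Call:
{"op": "send_rows", "data": {"series": [[0,0,0,0,0,0,1],[0,0,0,0,0,0,1],[0,0,0,0,0,0,1],[0,0,0,0,0,0,1],[0,0,0,0,0,0,1]], "newtons": 25}}

```text
time: 5.88
tool_pos: [0.4949, -0.2054, 0.0129]
tool_rot: [3.141, 0.0, 1.733]
contact_force: [0.7, 0.1, -0.3]
opening: 0.0356
```

Call:
{"op": "send_rows", "data": {"series": [[0,0,0,0,0,0,1],[0,0,0,0,0,0,1],[0,0,0,0,0,0,1]]}}

```text
time: 6.13
tool_pos: [0.4948, -0.2054, 0.0128]
tool_rot: [3.141, -0.0, 1.733]
contact_force: [-0.4, -0.4, -0.4]
opening: 0.0238
```

```bash
python3 - <<'E'
from pl import *
c=cam("wrist")
s=observe(); print(np.round(s["contact_force"],2),np.round(s["torque"],2),s["opening"],np.round(s["tool_pos"],4),np.round(s["tool_rot"],4))
E
```

```text
[-0.17  0.09  0.24] [-0.06  0.08 -0.12] 0.02396143884030115 [ 0.4948 -0.2054  0.0128] [ 3.1415e+00 -1.0000e-04  1.7326e+00]
```

```bash
cat > st.py <<'E'
from pl import *
from scipy.optimize import brentq
TH0=0.18; G=-0.055
def piv(th): c,s=np.cos(th),np.sin(th); return np.array([20-24*c+304*s,372-24*s-304*c])/1e3
X0=piv(TH0)[0]; Z0=piv(TH0)[1]
PINX=X0-0.106      # pin in window x (hole4 ~140 from grip -> 106 from pivot)
U=np.array([.158,-.9874,0]); U/=np.linalg.norm(U)
YAW=1.7326
def pose(px,phi,base):
    """px: pivot window x; returns reported-TCP pos, R. base: world origin of window x axis at grip start (world pos of grip, phi0=0,X0)"""
    th=brentq(lambda t:piv(t)[0]-px,-.1,.9); z=piv(th)[1]
    g=np.array([px-.246*np.cos(phi), z+.246*np.sin(phi)])
    r=R.from_euler("z",0)*R.from_euler("xyz",[np.pi,0,YAW])*R.from_rotvec([0,phi,0])
    w=base+U*(g[0]-(X0-.246))+np.array([0,0,g[1]-Z0])
    return w-r.apply([0,0,G]),r,th
def seq(pts,base,p=None,r=None):
    if p is None: p,r=cur()
    o=[]
    for px,phi in pts:
        t,rt,_=pose(px,phi,base)
        d=np.round(r.inv().apply(t-p),4); w=np.round((r.inv()*rt).as_rotvec(),4)
        o.append(d.tolist()+w.tolist()+[1]); p=p+r.apply(d); r=r*R.from_rotvec(w)
    return o,p,r
E
python3 - <<'E'
from st import *
p,r=cur(); base=p+r.apply([0,0,G]); np.save("base.npy",base); print(base)
pts=[(X0+.0005,0),(X0+.001,0.0)]
for i in range(1,14):
    phi=.17*i/13; pts.append((PINX+.106*np.cos(phi)+.001,phi))
o,_,_=seq(pts,base,p,r); show(o)
E
```

```text
[ 0.49482931 -0.20543077  0.06784317]
[[-0.0005,-0.0,-0.0001,0.0001,-0.0001,-0.0,1],[-0.0005,-0.0,-0.0,0.0,0.0,-0.0,1],[0.0007,-0.0,-0.0032,0.0,0.0131,-0.0,1],[0.0007,-0.0,-0.0032,0.0,0.0131,-0.0,1],[0.0008,-0.0,-0.0033,0.0,0.0131,-0.0,1]]
[[0.0007,-0.0,-0.0032,0.0,0.013,-0.0,1],[0.0008,-0.0,-0.0032,0.0,0.0131,-0.0,1],[0.0008,-0.0,-0.0032,0.0,0.0131,-0.0,1],[0.0008,-0.0,-0.0032,0.0,0.0131,-0.0,1],[0.0009,-0.0,-0.0032,0.0,0.013,0.0,1]]
[[0.0008,-0.0,-0.0032,0.0,0.0131,0.0,1],[0.0009,-0.0,-0.0032,0.0,0.0131,0.0,1],[0.0009,-0.0,-0.0031,0.0,0.0131,0.0,1],[0.0009,-0.0,-0.0032,0.0,0.0131,0.0,1],[0.0009,-0.0,-0.0032,0.0,0.013,0.0,1]]
```

Call:
{"op": "send_rows", "data": {"series": [[-0.0005,0,0,0,0,0,1],[-0.0005,0,0,0,0,0,1],[0.0007,0,-0.0032,0,0.0131,0,1],[0.0007,0,-0.0032,0,0.0131,0,1],[0,0,0,0,0,0,1]]}}

```text
time: 6.6
tool_pos: [0.4949, -0.2054, 0.0197]
tool_rot: [3.141, -0.027, 1.732]
contact_force: [-0.3, 2.7, -0.9]
opening: 0.0237
```

```bash
python3 - <<'E'
from st import *
base=np.load("base.npy"); s=observe()
p,r=cur(); t,rt,_=pose(PINX+.106*np.cos(.0262)+.001,.0262,base)
print("err tool",np.round(r.inv().apply(t-p),4),np.round((r.inv()*rt).as_rotvec(),4)); print(np.round(s["contact_force"],2),np.round(s["torque"],2),s["opening"])
E
```

```text
err tool [ 0.0004 -0.0001  0.0003] [ 0.0004 -0.0009 -0.0003]
[-0.34  2.72 -0.9 ] [ 0.35  0.15 -0.13] 0.02367756929417291
```

Call:
{"op": "send_rows", "data": {"series": [[0.0008,0,-0.0032,0,0.0131,0,1],[0.0008,0,-0.0032,0,0.0131,0,1],[0.0008,0,-0.0032,0,0.0131,0,1],[0.0008,0,-0.0032,0,0.0131,0,1],[0,0,0,0,0,0,1]]}}

```text
time: 7.02
tool_pos: [0.4945, -0.2028, 0.0328]
tool_rot: [3.141, -0.08, 1.732]
contact_force: [-1.1, 2.4, -0.0]
opening: 0.0237
```

```bash
python3 - <<'E'
from st import *
base=np.load("base.npy"); s=observe()
p,r=cur(); ph=.0785; t,rt,_=pose(PINX+.106*np.cos(ph)+.001,ph,base)
print("err tool",np.round(r.inv().apply(t-p),4),np.round((r.inv()*rt).as_rotvec(),4)); print(np.round(s["contact_force"],2),np.round(s["torque"],2),s["opening"])
c=cam("scene"); save(c,"s6.png",(170,140,270,230),6)
E
```

```text
err tool [ 0.0002 -0.0001  0.0004] [ 0.0007 -0.0011 -0.0005]
[-1.09  2.41 -0.04] [ 0.22  0.16 -0.14] 0.02367817933431939
```

View pics/s6.png

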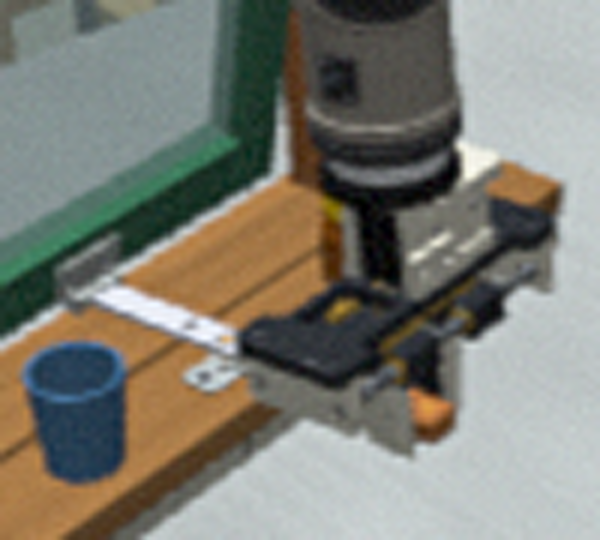

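The stay is rising with the grip, with keeper at (210,375) and pin tip at (228,338). The only force is about 2.6 N, which is the sash weight. I'll carry on lifting.

Call:
{"op": "send_rows", "data": {"series": [[0.0008,0,-0.0032,0,0.0131,0,1],[0.0009,0,-0.0032,0,0.0131,0,1],[0.0009,0,-0.0032,0,0.0131,0,1],[0.0009,0,-0.0032,0,0.0131,0,1],[0,0,0,0,0,0,1]]}}

```text
time: 7.48
tool_pos: [0.4944, -0.201, 0.0459]
tool_rot: [3.141, -0.131, 1.732]
contact_force: [-1.0, 0.7, -1.0]
opening: 0.0243
```

Call:
{"op": "send_rows", "data": {"series": [[0.0009,0,-0.0032,0,0.0131,0,1],[0.0009,0,-0.0032,0,0.0131,0,1],[0.0009,0,-0.0032,0,0.0131,0,1],[0.0009,0,-0.0032,0,0.0131,0,1],[0,0,0,0,0,0,1]]}}

```text
time: 7.9
tool_pos: [0.4941, -0.1993, 0.059]
tool_rot: [3.141, -0.184, 1.732]
contact_force: [-1.7, 1.6, -0.6]
opening: 0.0238
```

```bash
python3 - <<'E'
from st import *
base=np.load("base.npy"); s=observe()
p,r=cur(); ph=.0131*14; t,rt,_=pose(PINX+.106*np.cos(ph)+.001,ph,base)
print("err tool",np.round(r.inv().apply(t-p),4),np.round((r.inv()*rt).as_rotvec(),4)); print(np.round(s["contact_force"],2),np.round(s["torque"],2),s["opening"])
c=cam("scene"); save(c,"s7.png",(170,140,270,230),6)
c=cam("top"); save(c,"t7.png",(270,150,400,250),6); W=cloud(c)
hsv=cv2.cvtColor(c["color"],cv2.COLOR_RGB2HSV)
for u in range(348,390,4):
    col=W[180:205,u]; v=hsv[180:205,u]; k=(v[:,1]<60)&(v[:,2]>130)
    if k.any(): print(u,np.round(np.median(col[k],0),4))
E
```

```text
err tool [ 0.0004 -0.0002  0.0006] [ 0.0009 -0.0003 -0.0003]
[-1.67  1.6  -0.63] [-0.07  0.06 -0.07] 0.023792911005508212
360 [ 0.4804 -0.2888  0.4465]
364 [ 0.4794 -0.2961  0.4458]
372 [ 0.4668 -0.3093  0.4473]
376 [ 0.5205 -0.4219  0.0778]
380 [ 0.5311 -0.4351  0.073 ]
```

View pics/s7.png

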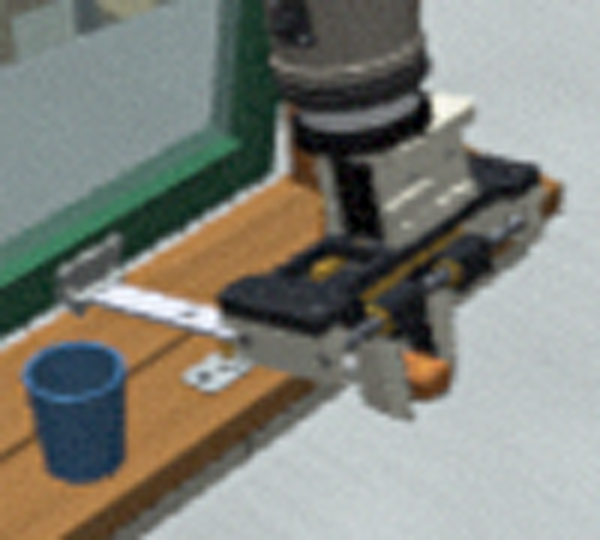

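View pics/t7.png

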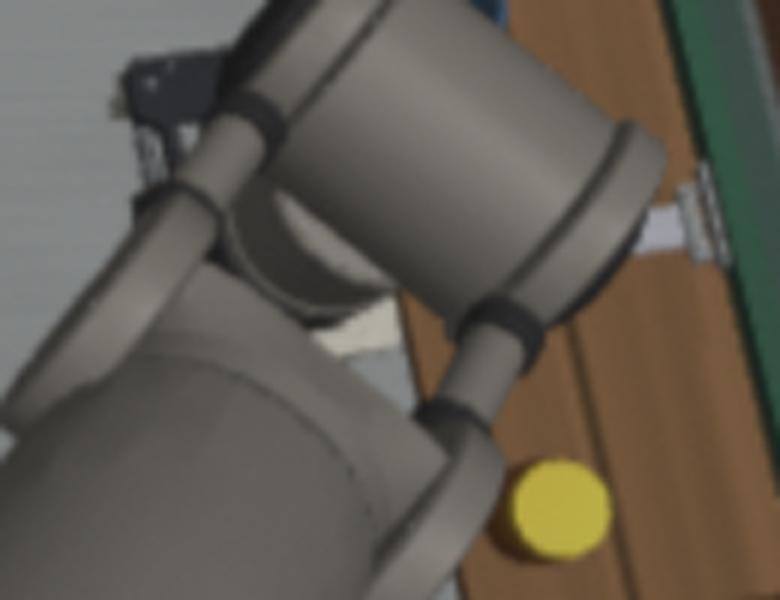

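```bash
python3 - <<'E'
from st import *
pin=np.array([.5170,-.3430,0])
V=np.array([-U[1],U[0],0])
def win(W): return np.dstack([(W-pin)@U+PINX,(W-pin)@V,W[...,2]])
for n in("top","scene"):
    A=win(cloud(cam(n))); 
    m=(A[...,0]>-.2)&(A[...,0]<.1)&(abs(A[...,1])<.4)
    for z0,z1 in((.1,.16),(.16,.25),(.25,.35),(.35,.41),(.41,.47),(.47,.55)):
        k=m&(A[...,2]>z0)&(A[...,2]<z1); q=A[k]
        if len(q):
            # x profile by lateral bin
            b=[(round(l,2),int(1e3*np.min(q[s,0])),int(1e3*np.max(q[s,0]))) for l in np.arange(-.3,.3,.06) if (s:=(abs(q[:,1]-l)<.03)).sum()>3]
            print(n,z0,b)
pe=[]
for i in range(0,13):
    px=X0+.066*i/12; th=pose(px,0,np.load("base.npy"))[2]; z=piv(th)[1]; print(i,round(px,4),round(th,3),round(np.arctan2(Z0+.019-z,px-PINX),4))
E
```

```text
top 0.1 [(np.float64(-0.3), 21, 25), (np.float64(-0.24), -14, 29), (np.float64(-0.18), -14, 55), (np.float64(-0.12), -72, 67), (np.float64(-0.06), 54, 68), (np.float64(0.0), 54, 68), (np.float64(0.06), 54, 67), (np.float64(0.12), -60, 67), (np.float64(0.18), -13, 55), (np.float64(0.24), -13, 24)]
top 0.16 [(np.float64(-0.3), 22, 25), (np.float64(-0.24), -14, 31), (np.float64(-0.18), -14, 53), (np.float64(-0.12), 28, 58), (np.float64(-0.06), -159, 58), (np.float64(0.0), 45, 58), (np.float64(0.06), -199, 58), (np.float64(0.12), -199, 58), (np.float64(0.18), -14, 48), (np.float64(0.24), -14, 23)]
top 0.25 [(np.float64(-0.3), 21, 24), (np.float64(-0.24), -15, 30), (np.float64(-0.18), -14, 28), (np.float64(-0.12), 22, 28), (np.float64(-0.06), -180, -129), (np.float64(0.0), -199, -171), (np.float64(0.18), -14, 31), (np.float64(0.24), -14, 23)]
top 0.35 [(np.float64(-0.3), 21, 24), (np.float64(-0.24), -13, 50), (np.float64(-0.18), -14, 34), (np.float64(-0.12), -19, 41), (np.float64(-0.06), -170, 39), (np.float64(0.0), -190, 58), (np.float64(0.06), -184, 54), (np.float64(0.12), -19, 57), (np
[... 1507 characters left out ...]
57), (np.float64(0.24), -16, 29)]
scene 0.41 [(np.float64(-0.3), 22, 32), (np.float64(-0.24), 0, 54), (np.float64(-0.18), -13, 53), (np.float64(-0.12), -169, 54), (np.float64(-0.06), -170, 55), (np.float64(0.0), -199, 56), (np.float64(0.06), -199, 55), (np.float64(0.12), -16, 54), (np.float64(0.18), -16, 53), (np.float64(0.24), -14, 42)]
scene 0.47 [(np.float64(-0.12), -186, -153), (np.float64(-0.06), -198, -163)]
0 0.0508 0.18 0.1774
1 0.0563 0.198 0.1635
2 0.0618 0.216 0.15
3 0.0673 0.235 0.1368
4 0.0728 0.253 0.124
5 0.0783 0.271 0.1114
6 0.0838 0.29 0.099
7 0.0893 0.308 0.0868
8 0.0948 0.327 0.0748
9 0.1003 0.345 0.0629
10 0.1058 0.364 0.0511
11 0.1113 0.383 0.0394
12 0.1168 0.402 0.0278
```

```bash
python3 - <<'E'
from st import *
base=np.load("base.npy")
px0=PINX+.106*np.cos(.1834)+.001; px1=PINX+.1725*np.cos(.03)
print(px0,px1)
pts=[]
for i in range(1,16):
    px=px0+(px1-px0)*i/15; th=pose(px,0,base)[2]; pts.append((px,np.arctan2(Z0+.0195-piv(th)[1],px-PINX)))
o,p,r=seq(pts,base); show(o); print(pts[4],pts[9],pts[14])
E
```

```text
0.05003504821535362 0.11723512251623597
[[-0.0051,0.0,0.0012,-0.0001,-0.011,0.0002,1],[-0.005,0.0,0.0014,0.0,-0.0113,0.0,1],[-0.0049,0.0,0.0014,0.0,-0.011,0.0,1],[-0.0049,0.0,0.0013,0.0,-0.0108,0.0,1],[-0.005,-0.0,0.0013,0.0,-0.0106,0.0,1]]
[[-0.0049,-0.0,0.0011,0.0,-0.0104,0.0,1],[-0.0049,-0.0,0.0011,0.0,-0.0103,0.0,1],[-0.0049,-0.0,0.0011,0.0,-0.0101,0.0,1],[-0.005,-0.0001,0.001,0.0,-0.01,0.0,1],[-0.0049,0.0,0.0009,0.0,-0.0099,0.0,1]]
[[-0.0049,0.0,0.0009,0.0,-0.0098,0.0,1],[-0.0049,0.0,0.0009,0.0,-0.0097,0.0,1],[-0.005,-0.0,0.0007,0.0,-0.0096,0.0,1],[-0.0049,-0.0,0.0008,0.0,-0.0096,0.0,1],[-0.005,-0.0,0.0007,0.0,-0.0095,0.0,1]]
(np.float64(0.07243507298231441), np.float64(0.12871943872749403)) (np.float64(0.09483509774927519), np.float64(0.07806731611088942)) (np.float64(0.11723512251623597), np.float64(0.029819423511231437))
```

Call:
{"op": "send_rows", "data": {"series": [[-0.005,0,0.0012,0,-0.011,0,1],[-0.005,0,0.0014,0,-0.0113,0,1],[-0.005,0,0.0014,0,-0.011,0,1],[-0.0049,0,0.0013,0,-0.0108,0,1],[-0.005,0,0.0013,0,-0.0106,0,1]]}}

```text
time: 8.52
tool_pos: [0.4975, -0.2222, 0.0475]
tool_rot: [-3.141, -0.128, 1.733]
contact_force: [-0.9, 2.5, 0.5]
opening: 0.0239
```

Call:
{"op": "send_rows", "data": {"series": [[-0.0049,0,0.0011,0,-0.0104,0,1],[-0.0049,0,0.0011,0,-0.0103,0,1],[-0.0049,0,0.0011,0,-0.0101,0,1],[-0.005,0,0.001,0,-0.01,0,1],[-0.0049,0,0.0009,0,-0.0099,0,1]]}}

```text
time: 8.93
tool_pos: [0.5013, -0.2458, 0.0399]
tool_rot: [-3.141, -0.077, 1.733]
contact_force: [-0.4, 3.9, -1.1]
opening: 0.0241
```

```bash
python3 - <<'E'
from st import *
s=observe(); print(np.round(s["contact_force"],2),np.round(s["torque"],2),s["opening"])
c=cam("scene"); save(c,"s8.png",(150,130,270,230),6)
base=np.load("base.npy");p,r=cur();t,rt,_=pose(.0948,.0781,base)
print("err tool",np.round(r.inv().apply(t-p),4),np.round((r.inv()*rt).as_rotvec(),4))
E
```

```text
[-0.36  3.95 -1.06] [ 0.27  0.14 -0.15] 0.02405066509478554
err tool [ 0.0011 -0.0001 -0.0001] [-0.      0.0018  0.0001]
```

View pics/s8.png

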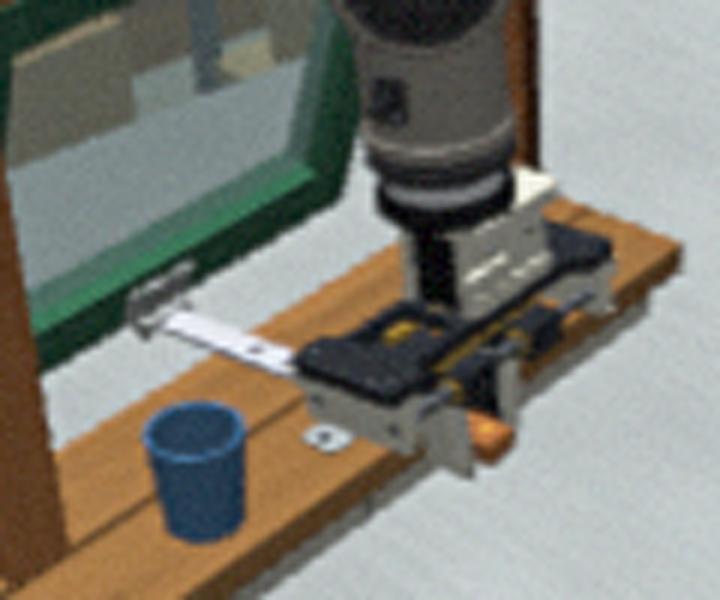

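The sash swings out with the stay, and the keeper stays put at (325,437). Now the rest of the travel.

Call:
{"op": "send_rows", "data": {"series": [[-0.005,0,0.0009,0,-0.0098,0,1],[-0.0049,0,0.0009,0,-0.0097,0,1],[-0.005,0,0.0007,0,-0.0096,0,1],[-0.0049,0,0.0008,0,-0.0096,0,1],[-0.005,0,0.0007,0,-0.0095,0,1]]}}

```text
time: 9.4
tool_pos: [0.5053, -0.27, 0.0345]
tool_rot: [-3.141, -0.029, 1.733]
contact_force: [-1.3, 3.7, -0.9]
opening: 0.0238
```

Call:
{"op": "send_rows", "data": {"series": [[0,0,0,0,0,0,1],[0,0,0,0,0,0,1]]}}

```text
time: 9.57
tool_pos: [0.5053, -0.2698, 0.0346]
tool_rot: [3.142, -0.03, 1.733]
contact_force: [-1.6, 2.9, -1.0]
opening: 0.0239
```

```bash
python3 - <<'E'
from st import *
s=observe(); print(np.round(s["contact_force"],2),np.round(s["torque"],2),s["opening"])
for n,cr in(("scene",(150,130,270,230)),("top",(290,140,420,240)),("wrist",None)):
    c=cam(n); save(c,n+"9.png",cr,6 if cr else 1.5)
base=np.load("base.npy");p,r=cur();t,rt,_=pose(.1172,.0298,base)
print("err tool",np.round(r.inv().apply(t-p),4),np.round((r.inv()*rt).as_rotvec(),4))
E
```

```text
[-1.6   2.88 -0.95] [ 0.35  0.21 -0.14] 0.023875100985609073
err tool [ 0.0001 -0.0002  0.0001] [-0.     -0.0002  0.0002]
```

View pics/scene9.png

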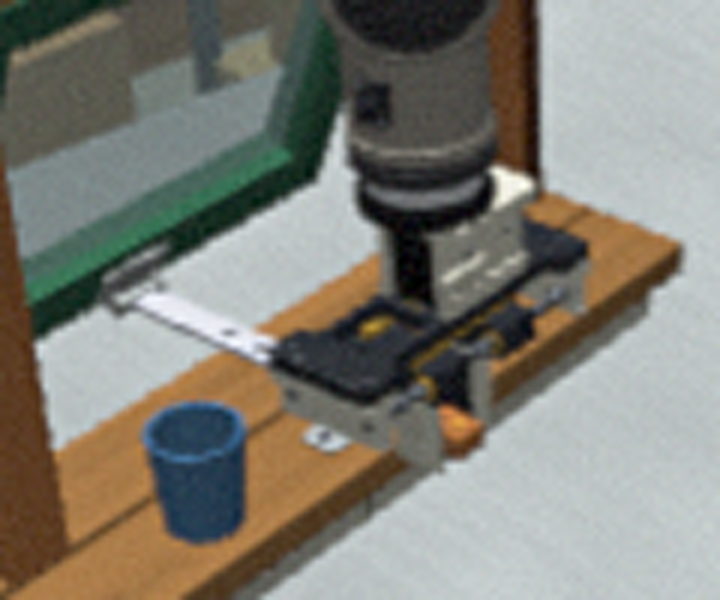

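View pics/top9.png

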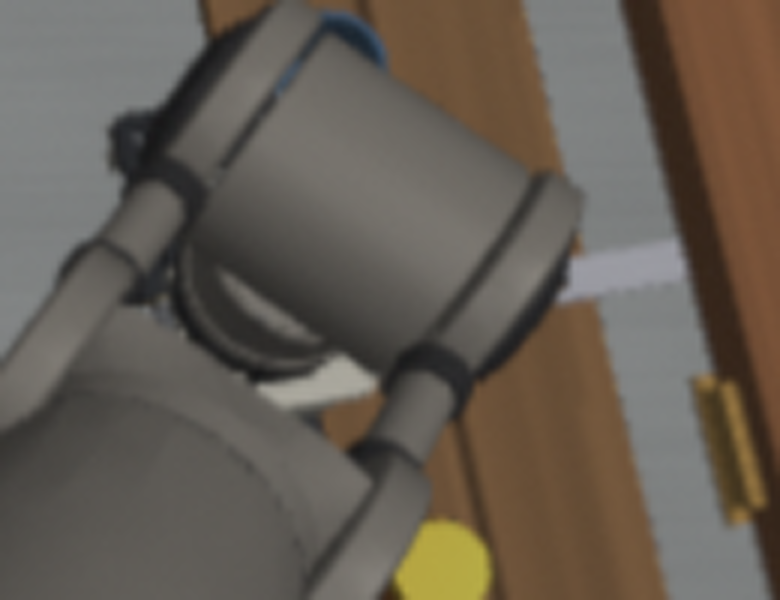

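View pics/wrist9.png

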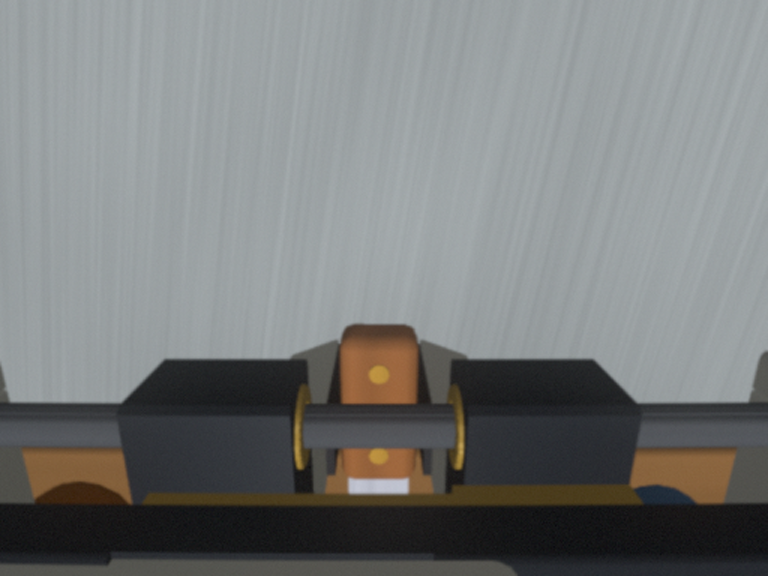

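No slip: the grip is still at (378,400) in the wrist picture. The pin is hidden under the hand, so I'll lower by feel in 1 mm steps.

```bash
cat >> st.py <<'E'
H2=.1725
def low(h,dx=0.0):
    """pose params with bar mid raised h at pin; dx = extra outward shift"""
    phi=.03
    for _ in range(20):
        px=PINX+H2*np.cos(phi)+dx; th=brentq(lambda t:piv(t)[0]-px,-.1,.9)
        phi=np.arcsin((Z0+h-piv(th)[1])/H2)
    return px,phi
def chk(px,phi):
    base=np.load("base.npy");p,r=cur();t,rt,_=pose(px,phi,base);s=observe()
    print("err tool",np.round(r.inv().apply(t-p),4),np.round((r.inv()*rt).as_rotvec(),4),"F",np.round(s["contact_force"],2),"M",np.round(s["torque"],2),"u:",round(float(np.array(s["contact_force"])@U),2),round(s["opening"],4))
E
python3 - <<'E'
from st import *
base=np.load("base.npy")
hs=[.0195,.018,.0165,.015,.014,.013,.012,.011,.010,.009,.008,.007,.006,.005,.004,.003,.002,.001,0,-.001]
pts=[low(h) for h in hs]; o,_,_=seq(pts,base)
for h,q,x in zip(hs,pts,o): print(h,np.round(q,4),x)
E
```

```text
0.0195 [0.1172 0.0298] [0.0001, -0.0002, 0.0001, -0.0, -0.0002, 0.0002, 1]
0.018 [0.1173 0.021 ] [-0.0006, 0.0, 0.0021, -0.0, -0.0088, -0.0, 1]
0.0165 [0.1173 0.0123] [-0.0005, 0.0, 0.0022, -0.0, -0.0087, -0.0, 1]
0.015 [0.1173 0.0036] [-0.0005, 0.0, 0.0021, -0.0, -0.0088, -0.0, 1]
0.014 [ 0.1173 -0.0022] [-0.0003, 0.0, 0.0014, -0.0, -0.0058, -0.0, 1]
0.013 [ 0.1173 -0.008 ] [-0.0003, 0.0, 0.0015, -0.0, -0.0057, -0.0, 1]
0.012 [ 0.1173 -0.0138] [-0.0003, 0.0, 0.0014, -0.0, -0.0058, -0.0, 1]
0.011 [ 0.1173 -0.0195] [-0.0003, 0.0, 0.0014, -0.0, -0.0058, -0.0, 1]
0.01 [ 0.1173 -0.0253] [-0.0003, 0.0, 0.0014, -0.0, -0.0057, -0.0, 1]
0.009 [ 0.1172 -0.031 ] [-0.0003, 0.0, 0.0014, -0.0, -0.0058, -0.0, 1]
0.008 [ 0.1172 -0.0368] [-0.0003, 0.0, 0.0015, -0.0, -0.0057, -0.0, 1]
0.007 [ 0.1172 -0.0425] [-0.0003, 0.0, 0.0014, -0.0, -0.0057, -0.0, 1]
0.006 [ 0.1171 -0.0482] [-0.0003, 0.0, 0.0014, -0.0, -0.0058, -0.0, 1]
0.005 [ 0.1171 -0.0539] [-0.0002, 0.0, 0.0014, -0.0, -0.0057, -0.0, 1]
0.004 [ 0.117  -0.0596] [-0.0003, 0.0, 0.0014, -0.0, -0.0057, -0.0, 1]
0.003 [ 0.1169 -0.0653] [-0.0003, 0.0, 0.0015, -0.0, -0.0057, -0.0, 1]
0.002 [ 0.1169 -0.071 ] [-0.0002, 0.0, 0.0014, -0.0, -0.0056, -0.0, 1]
0.001 [ 0.1168 -0.0767] [-0.0002, 0.0, 0.0014, -0.0, -0.0057, -0.0, 1]
0 [ 0.1167 -0.0823] [-0.0003, 0.0, 0.0014, -0.0, -0.0057, -0.0, 1]
-0.001 [ 0.1166 -0.088 ] [-0.0002, 0.0, 0.0014, -0.0, -0.0056, -0.0, 1]
```

Call:
{"op": "send_rows", "data": {"series": [[-0.0005,0,0.0021,0,-0.0088,0,1],[-0.0005,0,0.0021,0,-0.0088,0,1],[-0.0005,0,0.0021,0,-0.0088,0,1],[0,0,0,0,0,0,1]]}}

```text
time: 10.05
tool_pos: [0.5052, -0.2704, 0.0277]
tool_rot: [-3.141, -0.004, 1.733]
contact_force: [-1.3, 2.1, -0.4]
opening: 0.024
```

Call:
{"op": "send_rows", "data": {"series": [[-0.0003,0,0.0014,0,-0.0058,0,1],[0,0,0,0,0,0,1]]}}

```text
time: 10.22
tool_pos: [0.5054, -0.271, 0.0267]
tool_rot: [-3.141, 0.002, 1.733]
contact_force: [-0.6, 3.4, -2.2]
opening: 0.0236
```

Call:
{"op": "send_rows", "data": {"series": [[-0.0003,0,0.0014,0,-0.0058,0,1],[0,0,0,0,0,0,1]]}}

```text
time: 10.38
tool_pos: [0.5055, -0.2715, 0.0253]
tool_rot: [-3.141, 0.008, 1.733]
contact_force: [-1.1, 3.4, -0.3]
opening: 0.0241
```

```bash
python3 - <<'E'
from st import *
chk(*low(.013))
E
```

```text
err tool [-0.     -0.0001  0.    ] [-0.0002  0.0003  0.0003] F [-1.08  3.38 -0.28] M [ 0.44  0.25 -0.11] u: -3.5 0.0241
```

Call:
{"op": "send_rows", "data": {"series": [[-0.0003,0,0.0014,0,-0.0058,0,1],[0,0,0,0,0,0,1]]}}

```text
time: 10.55
tool_pos: [0.5055, -0.2718, 0.0239]
tool_rot: [-3.141, 0.014, 1.733]
contact_force: [-0.4, 3.4, -0.6]
opening: 0.0236
```

Call:
{"op": "send_rows", "data": {"series": [[-0.0003,0,0.0014,0,-0.0058,0,1],[0,0,0,0,0,0,1]]}}

```text
time: 10.72
tool_pos: [0.5056, -0.2721, 0.0225]
tool_rot: [-3.141, 0.02, 1.733]
contact_force: [-0.5, 3.2, -1.7]
opening: 0.0237
```

```bash
python3 - <<'E'
from st import *
chk(*low(.011))
c=cam("scene"); save(c,"s10.png",(150,130,270,230),6)
chk(*low(.011))
E
```

```text
err tool [-0.0001 -0.0001  0.0001] [-0.0002  0.0003  0.0003] F [-0.54  3.21 -1.67] M [ 0.48  0.2  -0.07] u: -3.26 0.0237
err tool [-0.0001 -0.0002  0.0002] [-0.0001  0.0001  0.0003] F [-0.55  4.81 -1.08] M [ 0.48  0.2  -0.12] u: -4.83 0.0239
```

View pics/s10.png

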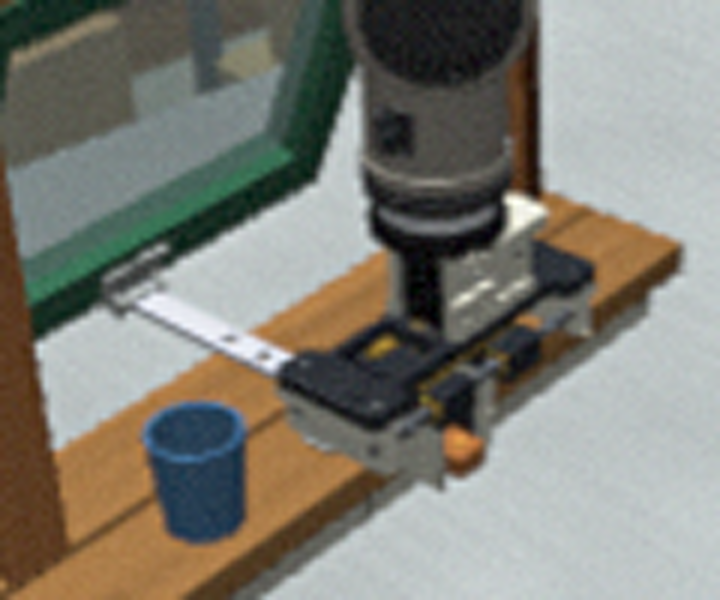

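Two rear holes are visible at (230,338) and (264,356). At 3 mm below pin-top height there is no contact force, so the hole seems to be over the pin. I'll keep going.

Call:
{"op": "send_rows", "data": {"series": [[-0.0003,0,0.0014,0,-0.0058,0,1],[0,0,0,0,0,0,1]]}}

```text
time: 10.93
tool_pos: [0.5056, -0.2725, 0.0211]
tool_rot: [-3.141, 0.026, 1.733]
contact_force: [-0.7, 2.9, -0.4]
opening: 0.0235
```

Call:
{"op": "send_rows", "data": {"series": [[-0.0003,0,0.0014,0,-0.0058,0,1],[0,0,0,0,0,0,1]]}}

```text
time: 11.1
tool_pos: [0.5057, -0.2727, 0.0197]
tool_rot: [-3.141, 0.031, 1.733]
contact_force: [-1.3, 3.8, -2.3]
opening: 0.0235
```

Call:
{"op": "send_rows", "data": {"series": [[-0.0003,0,0.0014,0,-0.0058,0,1],[0,0,0,0,0,0,1]]}}

```text
time: 11.27
tool_pos: [0.5057, -0.273, 0.0183]
tool_rot: [-3.141, 0.037, 1.733]
contact_force: [-1.2, 3.9, -0.7]
opening: 0.0241
```

```bash
python3 - <<'E'
from st import *
chk(*low(.008))
E
```

```text
err tool [-0.0001 -0.0001  0.0001] [-0.0003  0.0004  0.0004] F [-1.16  3.89 -0.67] M [ 0.49  0.22 -0.11] u: -4.03 0.0241
```

Call:
{"op": "send_rows", "data": {"series": [[-0.0003,0,0.0014,0,-0.0058,0,1],[-0.0003,0,0.0014,0,-0.0058,0,1],[0,0,0,0,0,0,1]]}}

```text
time: 11.52
tool_pos: [0.5058, -0.2737, 0.0154]
tool_rot: [-3.141, 0.049, 1.733]
contact_force: [-1.7, 2.7, -1.3]
opening: 0.0235
```

Call:
{"op": "send_rows", "data": {"series": [[-0.0003,0,0.0014,0,-0.0057,0,1],[-0.0003,0,0.0014,0,-0.0057,0,1],[0,0,0,0,0,0,1]]}}

```text
time: 11.77
tool_pos: [0.5059, -0.2744, 0.0126]
tool_rot: [-3.141, 0.06, 1.733]
contact_force: [-1.1, 3.6, -1.5]
opening: 0.0235
```

Call:
{"op": "send_rows", "data": {"series": [[-0.0003,0,0.0014,0,-0.0057,0,1],[0,0,0,0,0,0,1]]}}

```text
time: 11.93
tool_pos: [0.5061, -0.2749, 0.0114]
tool_rot: [-3.141, 0.066, 1.733]
contact_force: [-1.0, 3.3, -1.4]
opening: 0.0235
```

```bash
python3 - <<'E'
from st import *
chk(*low(.003))
E
```

```text
err tool [ 0.0001 -0.0001  0.0002] [-0.0002  0.0006  0.0003] F [-1.05  3.31 -1.36] M [ 0.54  0.15 -0.12] u: -3.44 0.0235
```

Call:
{"op": "send_rows", "data": {"series": [[-0.0003,0,0.0014,0,-0.0057,0,1],[0,0,0,0,0,0,1]]}}

```text
time: 12.1
tool_pos: [0.5061, -0.2753, 0.01]
tool_rot: [-3.141, 0.072, 1.733]
contact_force: [-0.1, 1.9, -1.9]
opening: 0.0238
```

Call:
{"op": "send_rows", "data": {"series": [[-0.0003,0,0.0014,0,-0.0057,0,1],[0,0,0,0,0,0,1]]}}

```text
time: 12.27
tool_pos: [0.5062, -0.2757, 0.0086]
tool_rot: [-3.141, 0.077, 1.733]
contact_force: [-0.7, 2.5, -1.6]
opening: 0.0236
```

```bash
python3 - <<'E'
from st import *
chk(*low(.001))
c=cam("scene"); save(c,"s11.png",(150,130,270,230),6)
c=cam("wrist"); save(c,"w11.png",None,1.5)
chk(*low(.001))
E
```

```text
err tool [ 0.0003 -0.0001  0.0002] [-0.0002  0.0007  0.0003] F [-0.66  2.52 -1.6 ] M [ 0.49  0.23 -0.13] u: -2.59 0.0236
err tool [ 0.0003 -0.0002  0.0004] [-0.0001  0.0004  0.0003] F [-2.2   3.25 -1.4 ] M [ 0.56  0.23 -0.12] u: -3.55 0.024
```

View pics/s11.png

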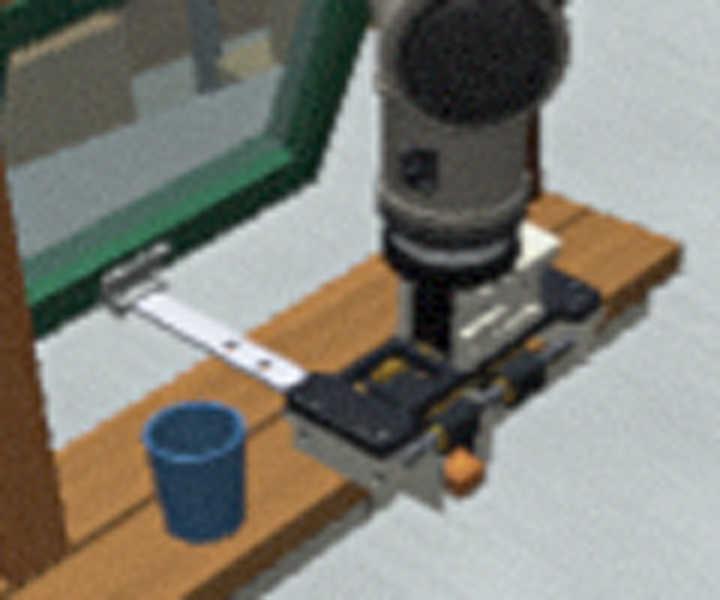

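Call:
{"op": "send_rows", "data": {"series": [[-0.0003,0,0.0014,0,-0.0057,0,1],[0,0,0,0,0,0,1]]}}

```text
time: 12.53
tool_pos: [0.5066, -0.2765, 0.0077]
tool_rot: [3.141, 0.084, 1.733]
contact_force: [-2.3, 2.3, 0.1]
opening: 0.024
```

Call:
{"op": "send_rows", "data": {"series": [[-0.0002,0,0.0007,0,-0.0028,0,1],[0,0,0,0,0,0,1]]}}

```text
time: 12.7
tool_pos: [0.5066, -0.2766, 0.0075]
tool_rot: [3.141, 0.087, 1.733]
contact_force: [-2.1, 3.5, 4.1]
opening: 0.0236
```

```bash
python3 - <<'E'
from st import *
chk(*low(-.0005))
E
```

```text
err tool [ 0.0008 -0.0004  0.0011] [0.0006 0.0014 0.0001] F [-2.08  3.45  4.05] M [ 0.55  0.43 -0.17] u: -3.74 0.0236
```

Fz stepped from -1.5 N to +4 N at the expected home height, so the stay is on the shoulder. I'll test engagement by easing slightly into the room, which should pass the sash load to the pin.

Call:
{"op": "send_rows", "data": {"series": [[0.0007,0,0,0,0,0,1],[0.0007,0,0,0,0,0,1],[0,0,0,0,0,0,1]]}}

```text
time: 12.95
tool_pos: [0.5069, -0.2763, 0.0075]
tool_rot: [3.14, 0.088, 1.733]
contact_force: [-2.1, -3.2, 4.1]
opening: 0.0235
```

```bash
python3 - <<'E'
from st import *
chk(*low(-.0005))
c=cam("wrist")
chk(*low(-.0005))
E
```

```text
err tool [ 0.0006 -0.0007  0.0011] [ 0.0016  0.003  -0.    ] F [-2.12 -3.21  4.13] M [-0.33  0.46 -0.31] u: 2.83 0.0235
err tool [ 0.0005 -0.0007  0.0011] [ 0.0015  0.0029 -0.    ] F [-1.35 -2.4   4.09] M [-0.39  0.46 -0.25] u: 2.15 0.0235
```

Engaged: a 1.4 mm command into the room moved the tool only 0.3 mm, and the force flipped as the pin took the sash load. Now I'll let go.

Call:
{"op": "send_rows", "data": {"series": [[0,0,0,0,0,0,0.3],[0,0,0,0,0,0,0.3],[0,0,0,0,0,0,0.3],[0,0,0,0,0,0,0.3],[0,0,0,0,0,0,0.3]]}}

```text
time: 13.42
tool_pos: [0.5062, -0.2749, 0.0064]
tool_rot: [-3.141, 0.085, 1.733]
contact_force: [-0.8, 0.9, 0.2]
opening: 0.0523
```

Call:
{"op": "send_rows", "data": {"series": [[0,0,0,0,0,0,0.3],[0,0,0,0,0,0,0.3],[0,0,0,0,0,0,0.3]]}}

```text
time: 13.67
tool_pos: [0.5062, -0.275, 0.0066]
tool_rot: [3.142, 0.086, 1.733]
contact_force: [-0.6, 0.6, -0.6]
opening: 0.0639
```

```bash
python3 - <<'E'
from st import *
chk(*low(-.0005))
for n,cr in(("scene",(150,130,270,230)),("wrist",None)):
    c=cam(n); save(c,n+"12.png",cr,6 if cr else 1.5)
E
```

```text
err tool [-0.0009 -0.0002  0.0004] [0.     0.0005 0.0003] F [-0.57  0.55 -0.58] M [ 0.02  0.06 -0.04] u: -0.63 0.0639
```

View pics/scene12.png

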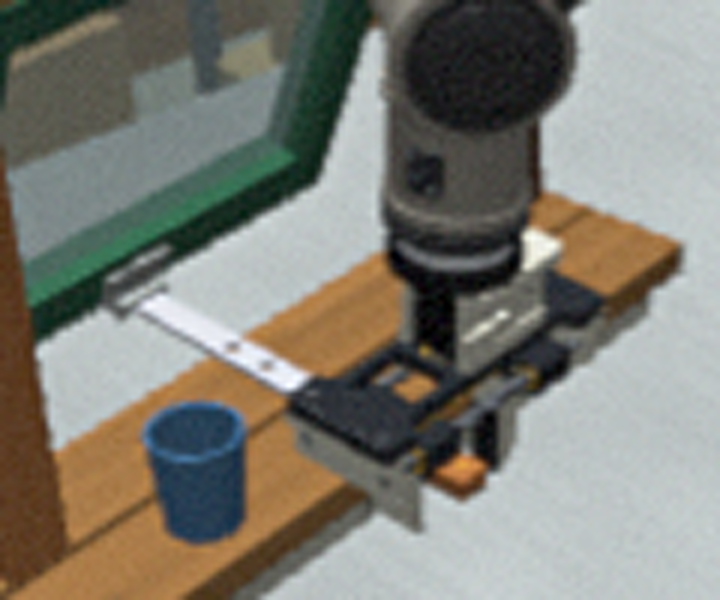

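View pics/wrist12.png

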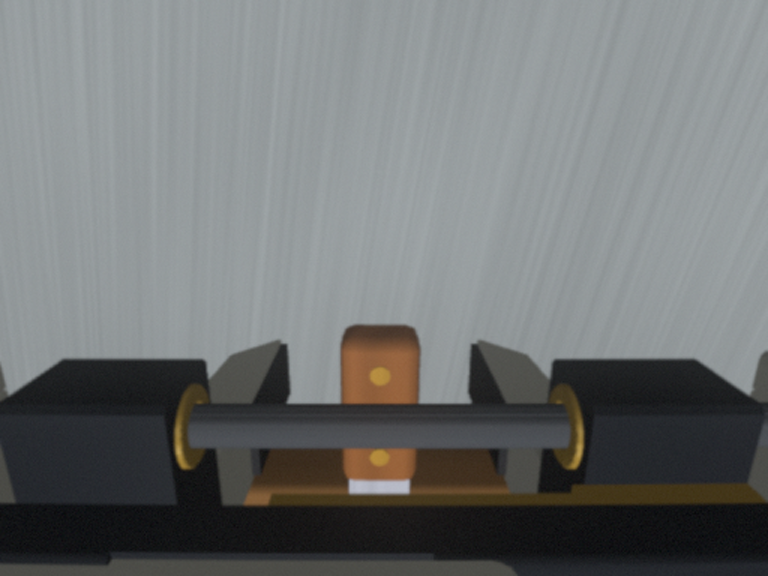

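The fingers are clear of the grip on both sides and the stay has stayed put. I'll back off upwards and into the room.

Call:
{"op": "send_rows", "data": {"series": [[0,0,-0.01,0,0,0,0.3],[0,0,-0.02,0,0,0,0.3],[0,0,-0.03,0,0,0,0.3],[0,0,-0.035,0,0,0,0.3],[0,0,-0.035,0,0,0,0.3]]}}

```text
time: 14.18
tool_pos: [0.5039, -0.2636, 0.138]
tool_rot: [-3.141, 0.085, 1.733]
contact_force: [0.6, -1.1, -0.3]
opening: 0.064
```

Call:
{"op": "send_rows", "data": {"series": [[0.02,0,-0.03,0,0,0,0.3],[0.04,0,-0.01,0,0,0,0.3],[0.04,0,0,0,0,0,0.3],[0.04,0,0,0,0,0,0.3],[0.04,0,0,0,0,0,0.3]]}}

```text
time: 14.6
tool_pos: [0.4744, -0.0822, 0.1618]
tool_rot: [3.14, 0.086, 1.732]
contact_force: [0.8, -0.6, 1.2]
opening: 0.0646
```

Call:
{"op": "send_rows", "data": {"series": [[0.04,0,0,0,0,0,0.3],[0.03,0,0,0,0,0,0.3],[0,0,0,0,0,0,0.3],[0,0,0,0,0,0,0.3]]}}

```text
time: 14.93
tool_pos: [0.4635, -0.0135, 0.1555]
tool_rot: [3.141, 0.086, 1.736]
contact_force: [0.4, 0.0, -0.2]
opening: 0.0647
```

```bash
python3 - <<'E'
from st import *
c=cam("scene"); save(c,"s13.png",(130,90,290,230),4.5)
c=cam("top"); save(c,"t13.png",(270,80,430,310),2.6); W=cloud(c); hsv=cv2.cvtColor(c["color"],cv2.COLOR_RGB2HSV)
pin=np.array([.5170,-.3430,0]); V=np.array([-U[1],U[0],0])
A=np.dstack([(W-pin)@U+PINX,(W-pin)@V,W[...,2]])
m=(abs(A[...,1])<.006)&(A[...,2]>.05)&(A[...,2]<.11)&(A[...,0]>-.17)&(A[...,0]<.1)
q=A[m]; 
for x in np.arange(-.16,.1,.02):
    k=abs(q[:,0]-x)<.01
    if k.any(): print(round(x,2),np.round(np.median(q[k,2]),4))
for n,(u,v) in dict(cup=(345,152),jar=(363,235)).items(): print(n,np.round(W[v,u],4))
s=observe(); print(s["time"],np.round(s["tool_pos"],3),np.round(s["contact_force"],2))
E
```

```text
-0.16 0.0673
-0.14 0.07
-0.12 0.072
-0.1 0.0685
-0.08 0.0693
-0.06 0.0701
-0.04 0.0718
-0.02 0.0731
-0.0 0.0752
0.02 0.0764
0.04 0.0778
0.06 0.0803
0.08 0.0822
cup [ 0.6415 -0.3434  0.0643]
jar [ 0.3947 -0.3661  0.1244]
15.0333 [ 0.464 -0.015  0.155] [ 0.57 -0.28 -0.15]
```

View pics/s13.png

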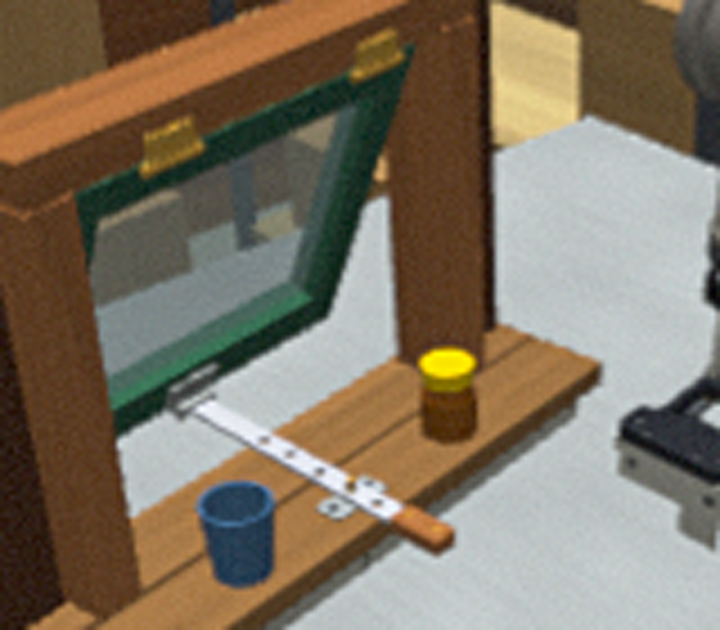

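View pics/t13.png

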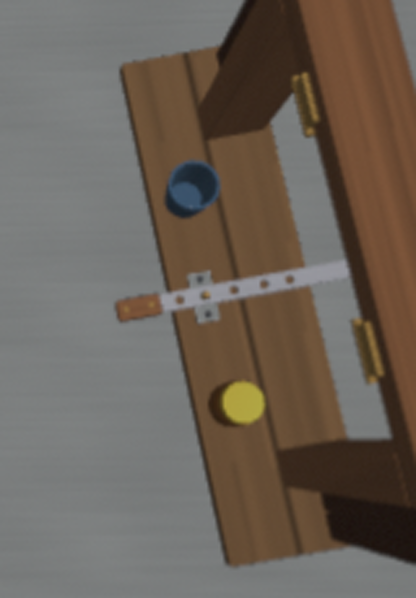

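The pin stands in the second hole from the grip, with one hole on the grip side and three beyond it. The bar's top at the pin is about 70 mm, against 71 mm for home. Cup and jar have not moved, so I'm handing in.

```bash
python3 - <<'E'
from h import *
print(workorder.hand_in()); print(observe()["time"])
E
```

```text
the job is handed in; nothing more can be done
None
the job is handed in; nothing more can be done
```

The window is open two holes wider: the stay sits home on the pin in the second hole from the grip. I handed the job in at about 15 s of the 61 s; the hand-in gives no verdict.

**What I did:** I gripped the wooden grip and lifted the stay about 19 mm at the pin. I pushed the sash out about 67 mm with the stay, then lowered in about 1 mm steps until the stay met the shoulder. I then let go and backed the arm off into the room.

**Last checks:**
- **Hole:** the last pictures show the pin in the wanted hole, with one hole on the grip side and three beyond.
- **Home:** the bar's top at the pin reads about 70 mm, against 71 mm expected. Before release, a small pull into the room was stopped by the pin.
- **Forces:** the readings I saw stayed at about 5 N or less.
- **Cup and jar:** they read the same positions as at the start. I did not re-measure the awl, but the arm never came near it.

**What disagreed:** both cameras put the fingertips about 36 mm short of the reported TCP. My first grasp therefore closed in air above the grip, without touching anything. I corrected for this, and the second grasp held without slipping.

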